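Stow and lock the scrapers

TASK

Put the cleaning station's scrapers away: slide each one lying on the counter blade first into a free slot of the rack, fully home with its bolster up against the slot mouth. When all are in, swing the keeper bar all the way down across them and lock it by pushing the loose retaining pin from the front through the clevis and the bar's eye until its head is up against the cheek. Leave the bolt, the brush head and the nuts standing where they are.

Things in the scene. Friction and masses are not known exactly. Their poses are not given: they have to be found in the camera images.
- rack: Fixed grey scraper rack, 282 mm wide (y), 145 deep, 67 high. Origin on the counter under the middle slot mouth; x points into the slots, y to the keeper's hinge, z up. Base plate 8 mm thick over x -55..90, y -151..131. Three flat slots, mouths at x 0, open at the back (x 90); roof over x 0..45 only, top at z 51. The slot floor juts out 45 mm before the mouths as a ledge 200 wide
- keeper (a joint): Keeper bar's angle: 0 = down, level along rack y across the scrapers' necks, its eye between the clevis cheeks (a stop); 1.57 = upright; 2.0 = limit, leaning to rack +y. Hinge axis along rack x through rack point (-29, 112, 53) mm. Under 1.1 it drops to 0 by its own weight when let go; near upright friction holds it; 1 to 2 N at the free end moves it. Starts at 1.72 to 1.95
- keeper_grip (a point): Point in the bar, 217 mm from the hinge axis, to pinch from straight above with fingers closing along rack x (the bar turns between the pads as it swings). Steel bar 12 mm thick (rack x) by 14; it ends 259 mm from the hinge in an eye 27 mm high, 24 long, with an 11 mm square hole 247 mm from the hinge
- pin_hole (a point): Centre of the hole's outer face in the front clevis cheek, at rack (-45, -135, 53) mm; axes as the rack's: the pin goes in along +x. Two cheeks 8 mm thick, 26 wide, tops at z 67, at rack x -45..-37 and -21..-13, with 11 mm square holes in line; the lowered bar's eye lies between them, its hole in line. Free space behind the rear cheek
- pin: Loose steel retaining pin, 80 mm long, lying on the counter: round shank 8 mm thick, 46 long; square dark head 18 x 18, 34 long. Origin on its axis where shank meets head (9 mm above the counter as it lies); x along the shank to the tip, head x -34..0. About 50 g
- pin_tip (a point): Tip of the pin's shank, 46 mm ahead of its origin
- slot0 (a point): Middle of a slot mouth's floor at rack y -62 mm (next to the clevis), 30 mm above the counter; axes as the rack's. Slot 54 mm wide, 11 mm high, 90 deep. A scraper fully home has its origin here and its x along the slot
- scraper0: Flat steel scraper lying on its flat underside, 209 mm, 180 g; one of two or three alike (absent: None). Origin on the underside at the blade root, x to the edge, z up. Blade x 0..85 mm, 46 wide, 4 thick; bolster x -14..0, 30 wide, 26 high (stops at the slot mouth); neck x -44..-14, 16 wide, 12 high; black grip x -124..-44, 24 wide, 18 high. Centre of mass about x -28
- edge0 (a point): Middle of the edge of scraper0, 85 mm ahead of its origin, 2 mm above its underside
- slot1 (a point): Middle of a slot mouth's floor at rack y 0 (middle), 30 mm above the counter; axes as the rack's. Slot 54 mm wide, 11 mm high, 90 deep. A scraper fully home has its origin here and its x along the slot
- scraper1: Flat steel scraper lying on its flat underside, 209 mm, 180 g; one of two or three alike (absent: None). Origin on the underside at the blade root, x to the edge, z up. Blade x 0..85 mm, 46 wide, 4 thick; bolster x -14..0, 30 wide, 26 high (stops at the slot mouth); neck x -44..-14, 16 wide, 12 high; black grip x -124..-44, 24 wide, 18 high. Centre of mass about x -28
- edge1 (a point): Middle of the edge of scraper1, 85 mm ahead of its origin, 2 mm above its underside
- slot2 (a point): Middle of a slot mouth's floor at rack y +62 mm (next to the hinge), 30 mm above the counter; axes as the rack's. Slot 54 mm wide, 11 mm high, 90 deep. A scraper fully home has its origin here and its x along the slot
- scraper2: Flat steel scraper lying on its flat underside, 209 mm, 180 g; one of two or three alike (absent: None). Origin on the underside at the blade root, x to the edge, z up. Blade x 0..85 mm, 46 wide, 4 thick; bolster x -14..0, 30 wide, 26 high (stops at the slot mouth); neck x -44..-14, 16 wide, 12 high; black grip x -124..-44, 24 wide, 18 high. Centre of mass about x -28
- edge2 (a point): Middle of the edge of scraper2, 85 mm ahead of its origin, 2 mm above its underside
- bolt: Grimy bronze hex bolt standing on its head, 36 mm across flats, 90 mm tall; origin under it. Bystander
- brush: Brass brush head, a stub 32 mm across and 45 mm tall; origin under it. Bystander
- nut0: Blackened steel nut, 36 mm across flats, 19 mm high; origin under its centre. Bystander
- nut1: Blackened steel nut, 36 mm across flats, 19 mm high; origin under its centre. Bystander
Things that resemble listed ones, but are neither listed nor needed, are in the scene too. Leave any purple or turquoise look-alike of the scraper2 alone.

How it is judged (in metres and radians):
On the way, in this order (a step that is already met when the one before it is completed fails the run):
1. every scraper on hand is fully home in a slot (x of scraper0 in the frame of rack between -0.009 and 0.006 m and z of scraper0 in the frame of rack between 0.025 and 0.04 m and z of edge0 in the frame of rack between 0.028 and 0.041 m and angle between the x axis of each of scraper0, scraper1, scraper2 and the x axis of rack, either way round below 0.15 rad and y of scraper0 in the frame of rack between -0.07 and 0.07 m and x of scraper1 in the frame of rack between -0.009 and 0.006 m and z of scraper1 in the frame of rack between 0.025 and 0.04 m and z of edge1 in the frame of rack between 0.028 and 0.041 m and y of scraper1 in the frame of rack between -0.07 and 0.07 m and x of scraper2 in the frame of rack between -0.009 and 0.006 m and z of scraper2 in the frame of rack between 0.025 and 0.04 m and z of edge2 in the frame of rack between 0.028 and 0.041 m and y of scraper2 in the frame of rack between -0.07 and 0.07 m), for 0.2 s.
2. the keeper bar is all the way down (value of joint keeper below 0.03 rad), for 0.2 s.
3. the pin is fully home through clevis and bar (x of pin in the frame of pin_hole above -0.007 m and x of pin_tip in the frame of pin_hole above 0.036 m and distance between pin and pin_hole below 0.01 m and angle between the x axis of pin and the x axis of rack, either way round below 0.25 rad), for 0.2 s.
At the end, for the whole second after the job is handed in: Every scraper that is present lies in a slot of its own, bolster within 13 mm of the mouth (9 mm when first slid home); the keeper is down (below 0.03 rad); the pin passes through both cheeks and the bar's eye, its head within 7 mm of the front cheek; the pin at rest, all released (all of step 3 and x of scraper0 in the frame of rack between -0.013 and 0.006 m and z of scraper0 in the frame of rack between 0.025 and 0.04 m and z of edge0 in the frame of rack between 0.028 and 0.041 m and angle between the x axis of each of scraper0, scraper1, scraper2 and the x axis of rack, either way round below 0.15 rad and y of scraper0 in the frame of rack between -0.07 and 0.07 m and x of scraper1 in the frame of rack between -0.013 and 0.006 m and z of scraper1 in the frame of rack between 0.025 and 0.04 m and z of edge1 in the frame of rack between 0.028 and 0.041 m and y of scraper1 in the frame of rack between -0.07 and 0.07 m and x of scraper2 in the frame of rack between -0.013 and 0.006 m and z of scraper2 in the frame of rack between 0.025 and 0.04 m and z of edge2 in the frame of rack between 0.028 and 0.041 m and y of scraper2 in the frame of rack between -0.07 and 0.07 m and value of joint keeper below 0.03 rad and linear speed of pin below 0.02 m/s); the robot touches nothing.
It fails at once if the bolt is pushed away or knocked over (distance of bolt from where it was at the start of the episode above 0.05 m or angle between bolt's own z axis and vertical above 0.8 rad).
It fails at once if the brush head is pushed away or knocked over (distance of brush from where it was at the start of the episode above 0.05 m or angle between brush's own z axis and vertical above 0.8 rad).
It fails at once if the nut at the right is pushed away or knocked over (distance of nut0 from where it was at the start of the episode above 0.05 m or angle between nut0's own z axis and vertical above 0.8 rad).
It fails at once if the nut at the left is pushed away or knocked over (distance of nut1 from where it was at the start of the episode above 0.05 m or angle between nut1's own z axis and vertical above 0.8 rad).
Of scraper0, scraper1, scraper2 only 2 to 3 are there at a start; the rules pass over those that are not, and their reading is None.
At some moment in a run one of scraper0, scraper1, scraper2, pin may be knocked a few centimetres aside while the robot is not near it.
Once in a run the grip may slacken for a moment while it holds something.
It also fails if it takes over 210 s, if anything falls off the work surface, if the arm or the gripper's body presses on something with over 40 N, if the wrist force passes 120 N, or if a joint passes its speed limit or range.

ROBOT

A 6-joint arm with a two-finger parallel gripper is mounted at the origin on the work surface. World frame = base frame: x ahead of the robot, y to its left, z up, the work surface at z = 0. Lengths are in mm, angles in rad, forces in N, time in s.
With the tool pointing down it reaches from about 250 to 775 mm from the base axis. Payload 4 kg.
Tool frame: the origin (TCP) lies at the very end of the fingers, on their centre line; the grasp point (between the pads) lies 19 mm behind it; z points along the fingers, y is the line along which they close (so a half turn about z gives the same grasp; the last joint's range is limited). The gripper opens to 94 mm and grips with 3 to 60 N. Pads are 16 mm wide; open, the fingers measure 119 mm over their backs; the gripper's body (75 mm by 177 mm) begins 78 mm behind the grasp point.
Start: joints at [1.142, 0.087, 1.371, -0, 1.684, -0.103], TCP at [176.047, 521.083, 205.506] pointing down, gripper open.
Joint ranges: [-3.1, 3.1], [-0.76, 2.03], [0.27, 2.55], [-1.08, 4.22], [0.17, 2.65], [-2.57, 2.57]. Speed limits (rad/s): [2.79, 2.79, 3.14, 3.14, 3.14, 3.14].

INTERFACE

Orientations are given as a rotation vector (axis times angle).
In Python, from station import observe, snapshot, calibration, finish_job gives the robot as it stands.
- The arm moves only by the tool apply_moves, never from a script. Its argument "motion" is one flat list of numbers, 7 for each row, row after row: the turn, a rotation vector about the world's x, y, z in degrees, then the shift along the world's x, y, z in mm, then the finger opening in mm, from 0 to 94. In form: [ax, ay, az, dx, dy, dz, grip, ax, ay, az, dx, dy, dz, grip, ...]. A call has 1 to 5 rows; each row shifts and turns the commanded pose from where the row before left it; what a row does not reach is not made up. A row lasts 1/10 s, in which the tool goes at most 50 mm and 8.59 degrees, less where a joint would pass 70% of its speed; a pose out of reach is approached as far as the arm can. A call with a gripper value outside its range is refused whole. The fingers move at their own pace and stop on an object; "newtons" is the grip in N (left out, the last holds). Time passes only in rows, so rows that do not move let the fingers close. It gives the time, the measured TCP pose, the force, the opening and the grip force at its end, in the units of the state.
- observe(): the state, without advancing time (a new reading comes with each control period).
- snapshot(name): name is "scene" or "side" or "wrist"; returns the picture (420x560x3 uint8, red, green, blue); there is no depth.
- calibration(name): a dict with "camera_matrix" (3x3 intrinsics, pixels), "position" and "orientation" of the camera in the world. Camera axes: x right, y down, z forward; pixel columns grow to the right and rows downward; lengths in mm; the calibration is good to about 2 mm. A picture is of the moment at which its call begins: read the wrist's pose just before it. calibration takes no time and is no camera call; for the wrist camera it gives the pose at the moment of the call.
- finish_job(): hands the job in; it is judged then, once.
The state is a dict: "time": time; "joint_pos": joint angles; "dq": joint speeds; "joint_efforts": joint torques, N m; "ee_pos": TCP position; "orientation": TCP orientation; "ft_force": force on the tool from outside, world axes, zero at the start; "wrist_torque": the same for the moment, N m; "gripper_width": finger opening in mm; "grasp_force": force on a finger pad.
Only numpy, scipy, OpenCV 4.12 (cv2) and the standard library are available. Lean on these libraries where they do the work, as an engineer would, in place of code of your own. Each camera call takes 0.05 s, during which the arm holds its last target. There are 200 camera calls.

## Working session

There is one attempt and no reset: what is moved stays moved. The work goes in short steps, Python scripts to look and compute and a tool call to move; the robot and the scene stay as the last step left them, time stands still between calls to the robot, and variables do not carry over. Pictures are saved under pics/ and viewed, at most 14 in all, crops included, and the job is handed in when it is done.

Besides the shell and the picture viewer there is one more tool, called after "Emit:" in YAML: its name, and indented under it one key for each argument. apply_moves: Moves the arm, as the interface text tells. Its arguments: {"type":"object","properties":{"motion":{"type":"array","items":{"type":"number"}},"newtons":{"type":"number"}},"required":["motion"]}

```bash
mkdir -p pics; ls; cat > h.py <<'E'
import numpy as np, cv2
from station import observe, snapshot, calibration, finish_job
from scipy.spatial.transform import Rotation as R
def cam(n):
    c=calibration(n); o=np.array(c["orientation"],float)
    M=o if o.shape==(3,3) else R.from_rotvec(o).as_matrix()
    return np.array(c["camera_matrix"]),np.array(c["position"]),M
def ray(n,px,z,c=None):
    K,p,M=c or cam(n); px=np.atleast_2d(px).astype(float)
    d=np.c_[px,np.ones(len(px))]@np.linalg.inv(K).T@M.T
    return p+d*((z-p[2])/d[:,2])[:,None]
def proj(n,P,c=None):
    K,p,M=c or cam(n); q=(np.atleast_2d(P)-p)@M@K.T
    return q[:,:2]/q[:,2:]
def save(n,f):
    c=cam(n); im=snapshot(n); cv2.imwrite('pics/'+f,im[:,:,::-1]); return im,c
E
python3 - <<'E'
from h import *
for n in('scene','side','wrist'):
    print(n,calibration(n)); save(n,n+'0.png')
print(observe())
E
```

```text
pics
scene {'camera_matrix': array([[494.27150882,   0.        , 279.3438919 ],
       [  0.        , 494.27150882, 209.45954987],
       [  0.        ,   0.        ,   1.        ]]), 'position': array([1445.89007026, -687.62352499,  810.60785171]), 'orientation': array([-1.96338751, -1.04040553,  0.56151126])}
side {'camera_matrix': array([[413.3082689 ,   0.        , 279.11121886],
       [  0.        , 413.3082689 , 202.05239656],
       [  0.        ,   0.        ,   1.        ]]), 'position': array([-108.92450428,  945.77434242,  903.72382657]), 'orientation': array([-0.69268552,  2.50323229, -1.30757336])}
wrist {'camera_matrix': array([[353.08448889,   0.        , 278.29279937],
       [  0.        , 353.08448889, 206.21978967],
       [  0.        ,   0.        ,   1.        ]]), 'position': array([ 97.97475245, 546.69818032, 383.39711507]), 'orientation': array([2.35428465, 1.68878704, 0.24247611])}
{'time': 0.15, 'joint_pos': array([ 1.14189048e+00,  8.77956530e-02,  1.37189227e+00, -2.11212373e-05,
        1.68355703e+00, -1.03092506e-01]), 'dq': array([ 2.45639835e-04, -2.50151587e-03, -4.67310947e-03, -3.59455369e-04,
       -4.91463151e-05,  7.79737688e-04]), 'joint_efforts': array([ 1.06640433e-03, -3.40639400e+01, -3.02795291e+01,  7.17853778e-02,
        3.04952147e-02, -1.09635014e-04]), 'ee_pos': array([175.88205126, 520.69253454, 204.57485587]), 'orientation': array([-5.09462047e-01, -3.09958785e+00,  2.51247538e-03]), 'ft_force': array([-0.30362594,  0.64101527, -0.48561585]), 'wrist_torque': array([-0.02049543, -0.03071614, -0.00763702]), 'grasp_force': 0.0, 'gripper_width': 93.91996949243357}
```

View pics/scene0.png

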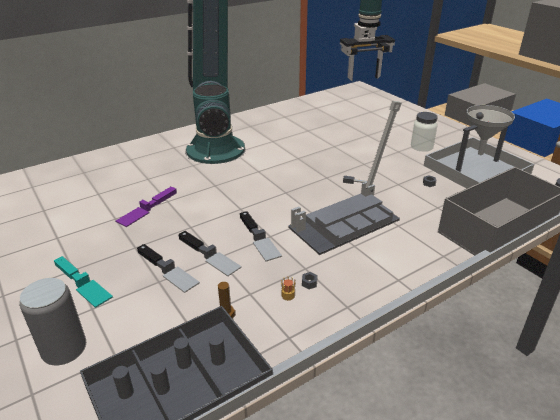

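View pics/side0.png

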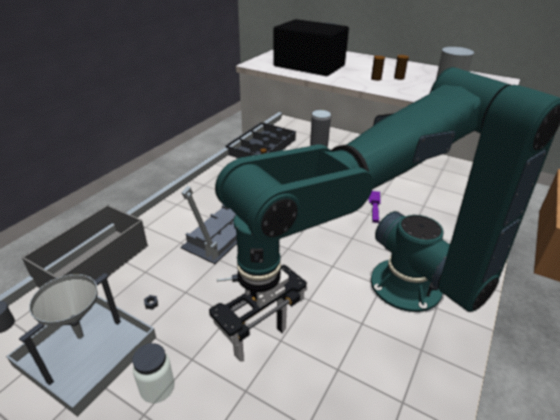

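The scene shows three grey scrapers (grips at about (155,256), (190,243), (250,223), blades toward the lower right). The rack is at (345,220), with its keeper hinge at (368,190) and bar top at (396,105), and the pin is at (350,180). The bystanders are the bolt (225,300), brush (288,288) and nuts (310,280) and (429,181). In the side view the robot hides most of this, but the pin shows at (225,278). Next I'll measure by mask.

```bash
python3 - <<'E'
from h import *
im=cv2.imread('pics/scene0.png')
crop=im[160:320,110:460]; cv2.imwrite('pics/c0.png',cv2.resize(crop,None,fx=2.28,fy=2.28,interpolation=cv2.INTER_CUBIC))
g=lambda px,z:ray('scene',px,z).round(0)
print(g([[140,247],[165,266],[195,283],[182,236],[208,252],[238,268],[243,215],[258,235],[278,252]],9))
print('pin',g([[344,180],[366,182]],9)); print('bolt',g([[228,313],[288,295],[310,283],[429,183]],5))
h=cv2.cvtColor(im,cv2.COLOR_BGR2HSV)
E
```

```text
[[ 399. -429.    9.]
 [ 507. -405.    9.]
 [ 605. -371.    9.]
 [ 417. -318.    9.]
 [ 518. -292.    9.]
 [ 616. -259.    9.]
 [ 425. -132.    9.]
 [ 529. -147.    9.]
 [ 620. -143.    9.]]
pin [[438. 230.   9.]
 [487. 279.   9.]]
bolt [[ 731. -351.    5.]
 [ 760. -209.    5.]
 [ 756. -143.    5.]
 [ 599.  442.    5.]]
```

View pics/c0.png

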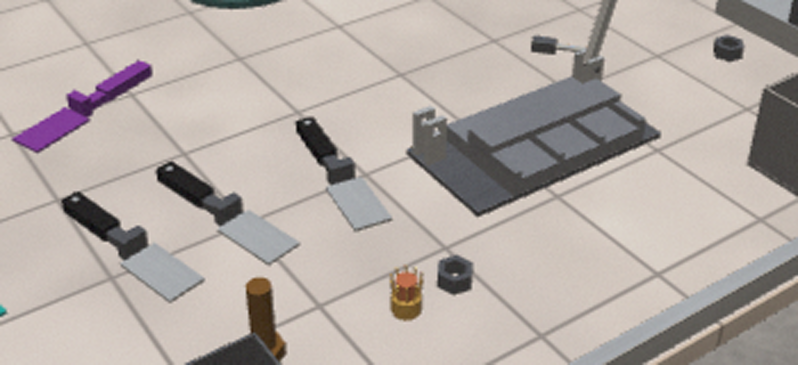

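Emit:
apply_moves:
  motion: [0, 0, 4, 10, -20, 43, 94, 0, 0, 4, 10, -20, 43, 94, 0, 0, 4, 10, -20, 43, 94, 0, 0, 4, 10, -20, 43, 94, 0, 0, 2.7, 10, -20, 43, 94]

```text
time: 0.65
ee_pos: [226.1, 420.0, 422.0]
orientation: [0.005, -3.141, 0.0]
ft_force: [0.4, 0.2, -0.7]
gripper_width: 93.9
grasp_force: 0.0
```

Emit:
apply_moves:
  motion: [0, 0, 0, 24, -43, 0, 94, 0, 0, 0, 24, -43, 0, 94, 0, 0, 0, 24, -43, 0, 94, 0, 0, 0, 24, -43, 0, 94, 0, 0, 0, 24, -43, 0, 94]

```text
time: 1.15
ee_pos: [346.4, 204.3, 420.4]
orientation: [-0.002, 3.141, 0.0]
ft_force: [1.3, 0.1, 0.4]
gripper_width: 94.2
grasp_force: 0.0
```

Emit:
apply_moves:
  motion: [0, 0, 0, 24, -43, 0, 94, 0, 0, 0, 24, -43, 0, 94, 0, 0, 0, 24, -43, 0, 94, 0, 0, 0, 24, -43, 0, 94, 0, 0, 0, 24, -43, 0, 94]

```text
time: 1.65
ee_pos: [466.5, -10.9, 420.3]
orientation: [-0.0, 3.142, 0.001]
ft_force: [1.0, 0.2, 0.0]
gripper_width: 93.6
grasp_force: 0.0
```

Emit:
apply_moves:
  motion: [0, 0, 0, 16, -10, 0, 94, 0, 0, 0, 16, -10, 0, 94, 0, 0, 0, 0, 0, 0, 94]

```text
time: 1.95
ee_pos: [499.3, -30.4, 418.3]
orientation: [-0.003, -3.138, -0.001]
ft_force: [-0.8, -0.3, -0.4]
gripper_width: 93.5
grasp_force: 0.0
```

```bash
python3 - <<'E'
from h import *
print(cam('wrist')); im,c=save('wrist','w1.png'); print(c[1],c[2].round(3),observe()['ee_pos'],observe()['orientation'])
im,c=save('side','s1.png')
E
```

```text
(array([[353.08448889,   0.        , 278.29279937],
       [  0.        , 353.08448889, 206.21978967],
       [  0.        ,   0.        ,   1.        ]]), array([417.56661495, -30.99529768, 597.60148304]), array([[ 2.57984470e-03,  9.59940385e-01,  2.80192438e-01],
       [ 9.99996467e-01, -2.65600981e-03, -1.07870536e-04],
       [ 6.40644579e-04,  2.80191726e-01, -9.59943845e-01]]))
[417.56661495 -30.99529768 597.60148304] [[ 0.003  0.96   0.28 ]
 [ 1.    -0.003 -0.   ]
 [ 0.001  0.28  -0.96 ]] [498.32927688 -29.41604644 419.16564515] [-1.02194207e-03 -3.13858781e+00 -1.16271018e-03]
```

View pics/w1.png

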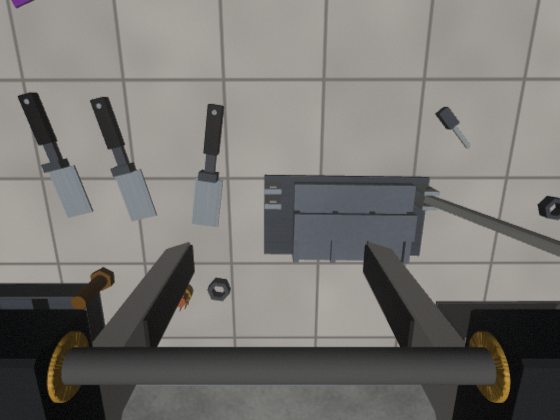

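The wrist view covers everything. Scraper grips are at (38,118), (107,123) and (213,130), with blades at (68,190), (134,193) and (207,200). The rack's front edge runs from (264,176) to (428,177), with clevis cheeks at (272,190) and (272,206). The bar leaves the hinge at (428,198) toward the right, and the pin runs from its head at (447,117) to its tip at (467,146).

```bash
cat >> h.py <<'E'
def comps(mask,amin):
    n,l,s,ce=cv2.connectedComponentsWithStats(mask.astype(np.uint8))
    return [(l==i) for i in range(1,n) if s[i,4]>=amin]
def rect(m):
    c,_=cv2.findContours(m.astype(np.uint8),cv2.RETR_EXTERNAL,cv2.CHAIN_APPROX_NONE)
    return cv2.minAreaRect(max(c,key=cv2.contourArea))
E
python3 - <<'E'
from h import *
im=cv2.imread('pics/w1.png'); c=cam('wrist'); v=im.max(2).astype(int)
v2=v.copy(); v2[240:]=255
for m in comps((v2<45),100):
    r=rect(m); p=ray('wrist',r[0],16,c)[0]; b=ray('wrist',cv2.boxPoints(r),16,c); print('dark',np.round(r[0],1),np.round(r[1],1),p.round(1), [round(np.linalg.norm(b[i]-b[i+1])) for i in(0,1)])
hs=cv2.cvtColor(im,cv2.COLOR_BGR2HSV)
for x,y in [(68,190),(134,193),(207,200),(40,60),(300,165),(275,225),(350,200),(350,222),(270,190),(460,136)]: print((x,y),im[y,x],hs[y,x])
big=cv2.resize(im[160:275,250:480],None,fx=3.4,fy=3.4,interpolation=cv2.INTER_CUBIC); cv2.imwrite('pics/rk.png',big)
E
```

```text
dark [ 42.8 130.6] [83.3 19. ] [ 459.4 -410.4   16. ] [32, 125]
dark [110.1 131.1] [71.5 16.6] [ 460.2 -301.6   16. ] [27, 109]
dark [544.4 204.6] [12.2 20.9] [584.5 428.4  16. ] [35, 23]
(68, 190) [140 135 129] [104  20 140]
(134, 193) [140 135 128] [103  22 140]
(207, 200) [144 138 132] [105  21 144]
(40, 60) [144 149 153] [ 17  15 153]
(300, 165) [153 157 160] [ 17  11 160]
(275, 225) [73 69 66] [107  24  73]
(350, 200) [100  93  88] [108  31 100]
(350, 222) [101  94  88] [106  33 101]
(270, 190) [140 136 127] [ 99  24 140]
(460, 136) [138 135 127] [ 98  20 138]
```

View pics/rk.png

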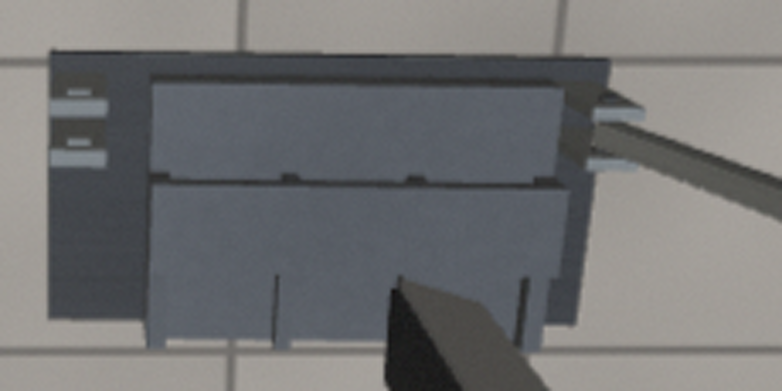

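```bash
cat >> h.py <<'E'
def fit2(A,B):
    A=np.array(A,float);B=np.array(B,float);a=A.mean(0);b=B.mean(0)
    z=((B-b)@[1,1j]); w=((A-a)@[1,1j]); th=np.angle((z*w.conj()).sum())
    Rm=np.array([[np.cos(th),-np.sin(th)],[np.sin(th),np.cos(th)]]); t=b-Rm@a
    return th,t,(A@Rm.T+t-B)
def scrapers(im,c,amin=300,rows=240,vmax=60):
    """im BGR. blade rects and grip rects -> poses (origin xy, angle deg)"""
    i=im.astype(int); steel=(i[:,:,0]>i[:,:,2]+4)&(i.max(2)>115); dark=i.max(2)<vmax
    steel[rows:]=0; dark[rows:]=0; out=[]
    k=np.ones((3,3),np.uint8)
    return [rect(m) for m in comps(steel,amin)],[rect(m) for m in comps(dark,amin)]
E
python3 - <<'E'
from h import *
im=cv2.imread('pics/w1.png'); c=cam('wrist')
px=lambda l:np.array(l)/3.4+[250,160]
P=[((-45,-100),(152,84),30),((-45,100),(560,88),30),((-55,-151),(50,52),8),((-55,131),(608,60),8),((0,-100),(150,183),51),((0,100),(568,188),51)]
w=[ray('wrist',px(q),z,c)[0,:2] for _,q,z in P]
th,t,res=fit2([p[0] for p in P],w); print('rack',np.degrees(th),t,res.round(1))
B,D=scrapers(im,c)
def sizes(r,z):
    b=ray('wrist',cv2.boxPoints(r),z,c)[:,:2]; return sorted(np.linalg.norm(b[i]-b[i+1]).round() for i in(0,1))
for r in B: print('blade',np.round(r[0]),ray('wrist',r[0],4,c)[0].round(1),sizes(r,4))
for r in D: print('dark',np.round(r[0]),ray('wrist',r[0],16,c)[0].round(1),sizes(r,16))
E
```

```text
rack -0.7579482111110699 [591.68579329  96.64137316] [[-0.7 -0.6]
 [-0.1  1.1]
 [ 0.  -1.3]
 [-0.4  1. ]
 [ 0.6  0.2]
 [ 0.6 -0.4]]
blade [ 70. 191.] [ 563.9 -390.5    4. ] [np.float64(45.0), np.float64(88.0)]
blade [135. 196.] [ 571.3 -278.2    4. ] [np.float64(45.0), np.float64(86.0)]
blade [206. 202.] [ 582.4 -155.1    4. ] [np.float64(45.0), np.float64(86.0)]
dark [ 43. 131.] [ 459.4 -410.4   16. ] [np.float64(33.0), np.float64(125.0)]
dark [112. 135.] [ 466.5 -299.    16. ] [np.float64(30.0), np.float64(124.0)]
dark [213. 129.] [ 457.7 -135.2   16. ] [np.float64(24.0), np.float64(81.0)]
```

Emit:
apply_moves:
  motion: [0, 0, -4.5, -4, -13.5, -40, 60, 0, 0, -4.5, -4, -13.5, -40, 60, 0, 0, 0, -4, -13.5, -40, 60, 0, 0, 0, -4, -13.5, -40, 60, 0, 0, 0, -4, -13.5, -40, 60]

```text
time: 2.55
ee_pos: [477.1, -95.6, 219.9]
orientation: [0.243, 3.13, -0.0]
ft_force: [0.5, -0.0, -0.2]
gripper_width: 60.8
grasp_force: 0.0
```

Emit:
apply_moves:
  motion: [0, 0, 0, -4, -13.5, -40, 60, 0, 0, 0, -4, -13.5, -40, 60, 0, 0, 0, -4, -13.5, -40, 60, 0, 0, 0, 0, 0, 0, 60, 0, 0, 0, 0, 0, 0, 60]

```text
time: 3.05
ee_pos: [465.9, -136.0, 101.4]
orientation: [0.245, 3.132, 0.001]
ft_force: [0.1, -1.1, 0.1]
gripper_width: 59.6
grasp_force: 0.0
```

```bash
python3 - <<'E'
from h import *
im,c=save('wrist','w2.png'); im=im[:,:,::-1]; o=observe(); print(o['ee_pos'],o['orientation'])
B,D=scrapers(im,c,rows=420)
for r in B: print('blade',np.round(r[0]),np.round(r[1]),ray('wrist',r[0],4,c)[0].round(1))
for r in D: print('dark',np.round(r[0]),np.round(r[1]),ray('wrist',r[0],18,c)[0].round(1))
E
```

```text
[ 467.28732716 -136.4132613   103.09189049] [ 2.43835192e-01  3.12837354e+00 -9.51900316e-04]
blade [276. 318.] [55. 51.] [ 569.3 -154.5    4. ]
blade [ 17. 327.] [43. 30.] [ 541.3 -388.7    4. ]
dark [276. 199.] [100.  31.] [ 455.2 -137.    18. ]
dark [ 77. 242.] [161.  49.] [ 465.1 -299.5   18. ]
dark [280. 332.] [174. 559.] [ 573.7 -152.5   18. ]
dark [469. 258.] [ 29. 181.] [528.5   9.7  18. ]
dark [276. 282.] [13. 35.] [ 525.2 -147.4   18. ]
```

View pics/w2.png

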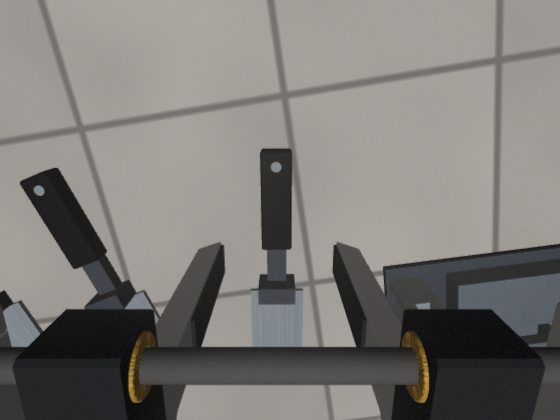

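The scraper is centred between the fingers, with its grip at (276,199) and vertical in the image. Next: descend and grasp.

Emit:
apply_moves:
  motion: [0, 0, 0, 0, 0, -45, 60, 0, 0, 0, 0, 0, -35, 60, 0, 0, 0, 0, 0, -17, 60, 0, 0, 0, 0, 0, 0, 20, 0, 0, 0, 0, 0, 0, 15]
  newtons: 50

```text
time: 3.6
ee_pos: [468.4, -137.2, 6.4]
orientation: [0.244, 3.127, -0.002]
ft_force: [0.8, -0.9, -0.2]
gripper_width: 47.5
grasp_force: 0.0
```

Emit:
apply_moves:
  motion: [0, 0, 0, 0, 0, 0, 10, 0, 0, 0, 0, 0, 0, 10, 0, 0, 0, 0, 0, 0, 10, 0, 0, 0, 0, 0, 20, 10, 0, 0, 0, 0, 0, 30, 10]
  newtons: 50

```text
time: 4.1
ee_pos: [463.7, -136.0, 51.7]
orientation: [-0.245, -3.126, -0.003]
ft_force: [0.7, 0.0, -2.7]
gripper_width: 23.6
grasp_force: 50.0
```

Emit:
apply_moves:
  motion: [0, 0, 4.12, -12.5, 43.5, 9, 10, 0, 0, 4.12, -12.5, 43.5, 9, 10, 0, 0, 0, -12.5, 43.5, 9, 10, 0, 0, 0, -12.5, 43.5, 9, 10, 0, 0, 0, 0, 0, 0, 10]
  newtons: 50

```text
time: 4.6
ee_pos: [414.9, 41.4, 90.7]
orientation: [0.01, 3.14, 0.004]
ft_force: [-0.5, -0.3, -2.1]
gripper_width: 23.8
grasp_force: 49.6
```

```bash
python3 - <<'E'
from h import *
im,c=save('scene','s2.png'); o=observe(); print(o['ee_pos'],o['orientation'],o['wrist_torque'])
cv2.imwrite('pics/s2c.png',cv2.resize(im[150:290,210:420,::-1],None,fx=3.6,fy=3.6,interpolation=cv2.INTER_CUBIC))
t=np.array([416,37.1,89.5]); u=np.array([np.cos(.0132),-np.sin(.0132),0]);n=np.array([-u[1],u[0],0])
for s in(0,-3,-6): print(s,((proj('scene',[t+u*159+n*k+[0,0,-1.5+s] for k in(23,-23)],c)-[210,150])*3.6).round(1))
print(((proj('scene',[t+u*(-50)+n*k+[0,0,14.5] for k in(12,-12)],c)-[210,150])*3.6).round(1))
E
```

```text
[415.46388756  39.01731122  90.08590748] [1.22050836e-02 3.14049183e+00 2.11610645e-04] [ 0.00606103  0.15278815 -0.03317328]
0 [[431.9 160.4]
 [383.1 178.8]]
-3 [[431.7 163.7]
 [383.  182.2]]
-6 [[431.5 167.1]
 [382.9 185.5]]
[[266.9  36.2]
 [242.7  44. ]]
```

View pics/s2c.png

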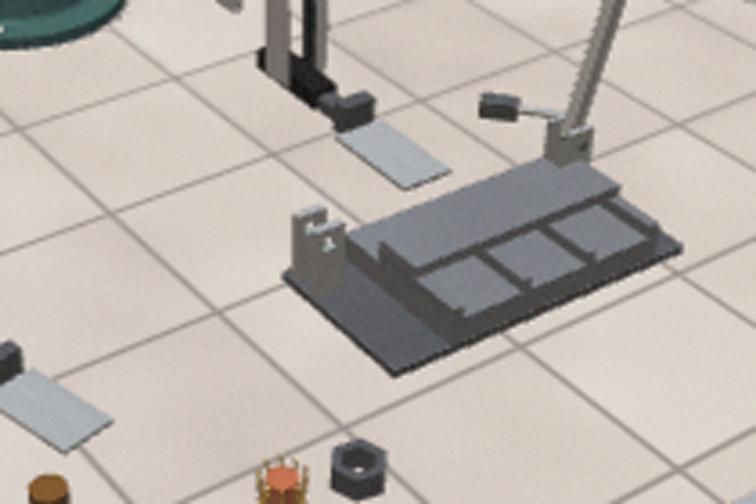

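```bash
cat >> h.py <<'E'
RT=np.array([591.7,96.6]); RA=np.radians(-0.758)
def rk(x,y,z):
    c,s=np.cos(RA),np.sin(RA); return np.array([RT[0]+c*x-s*y,RT[1]+s*x+c*y,z])
E
python3 - <<'E'
from h import *
f=lambda P:((proj('scene',P)-[210,150])*3.6).round(1)
print(f([rk(90,-151,8),rk(90,131,8),rk(-55,-151,8),rk(45,-100,51),rk(45,100,51)]))
print(ray('scene',np.array([[450,171],[407,188],[374,122]])/3.6+[210,150],88))
E
```

```text
[[393.7 368.3]
 [681.7 242.1]
 [280.  269.1]
 [414.7 265.4]
 [618.6 182.1]]
[[594.60562035  59.79656441  88.        ]
 [594.64213218  18.88774427  88.        ]
 [505.64748254  55.9483542   88.        ]]
```

```bash
python3 - <<'E'
from h import *
im,c=save('wrist','w3.png'); o=observe(); print(o['ee_pos'])
cc=im.max(2)<45
print('rear end rows at col 270..285',[np.argmax(cc[:,k]) for k in range(255,300,5)])
print(ray('wrist',[[278,np.argmax(cc[:,278])]],104.5,c))
E
```

```text
[415.67106815  37.6695194   89.61805757]
rear end rows at col 270..285 [np.int64(189), np.int64(188), np.int64(187), np.int64(187), np.int64(187), np.int64(187), np.int64(187), np.int64(187), np.int64(187)]
[[372.17255688  38.52597016 104.5       ]]
```

View pics/w3.png

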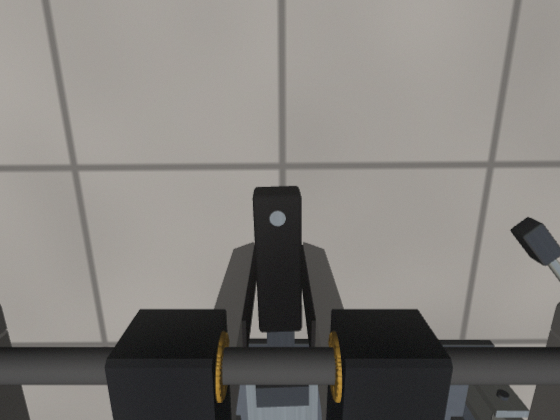

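Emit:
apply_moves:
  motion: [0, 0, 0, -15, 0, 0, 10, 0, 0, 0, 0, 0, -30, 10, 0, 0, 0, 0, 0, -18, 10, 0, 0, 0, 0, 0, 0, 10, 0, 0, 0, 0, 0, 0, 10]
  newtons: 50

```text
time: 5.2
ee_pos: [401.1, 36.1, 41.5]
orientation: [-0.023, -3.141, 0.0]
ft_force: [0.5, -1.1, -1.9]
gripper_width: 23.4
grasp_force: 49.7
```

Emit:
apply_moves:
  motion: [0, 0, 0, 0, 0, -2, 10, 0, 0, 0, 0, 0, 0, 10]

```text
time: 5.4
ee_pos: [401.8, 36.6, 40.3]
orientation: [0.021, 3.14, -0.0]
ft_force: [-0.2, 0.1, -2.2]
gripper_width: 23.3
grasp_force: 49.7
```

Emit:
apply_moves:
  motion: [0, 0, 0, 0, 0, -2, 10, 0, 0, 0, 0, 0, 0, 10]

```text
time: 5.6
ee_pos: [401.8, 37.0, 38.1]
orientation: [0.02, 3.14, -0.0]
ft_force: [0.4, -0.3, -1.5]
gripper_width: 23.0
grasp_force: 49.7
```

Emit:
apply_moves:
  motion: [0, 0, 0, 0, 0, -2, 10, 0, 0, 0, 0, 0, 0, 10]

```text
time: 5.8
ee_pos: [401.6, 37.3, 35.8]
orientation: [0.019, 3.14, 0.001]
ft_force: [-0.2, 0.1, 1.0]
gripper_width: 23.5
grasp_force: 49.9
```

Emit:
apply_moves:
  motion: [0, 0, 0, 0, 0, 1.5, 10, 0, 0, 0, 15, -0.2, 0, 10, 0, 0, 0, 20, -0.3, 0, 10, 0, 0, 0, 20, -0.2, 0, 10, 0, 0, 0, 0, 0, 0, 10]

```text
time: 6.3
ee_pos: [458.1, 36.3, 37.4]
orientation: [0.02, 3.14, 0.0]
ft_force: [0.9, -0.5, -0.2]
gripper_width: 23.4
grasp_force: 49.9
```

Emit:
apply_moves:
  motion: [0, 0, 0, 15, -0.2, 0, 10, 0, 0, 0, 15, -0.2, 0, 10, 0, 0, 0, 8, -0.1, 0, 10, 0, 0, 0, 0, 0, 0, 10]

```text
time: 6.7
ee_pos: [494.5, 35.9, 37.1]
orientation: [0.02, 3.141, 0.0]
ft_force: [1.2, -0.7, 0.0]
gripper_width: 23.4
grasp_force: 49.9
```

Emit:
apply_moves:
  motion: [0, 0, 0, 4, -0.1, 0, 10, 0, 0, 0, 0, 0, 0, 10]

```text
time: 6.9
ee_pos: [497.7, 35.8, 37.0]
orientation: [-0.02, -3.141, -0.0]
ft_force: [0.7, -0.2, 0.4]
gripper_width: 23.5
grasp_force: 49.9
```

Emit:
apply_moves:
  motion: [0, 0, 0, 4, 0, 0, 10, 0, 0, 0, 0, 0, 0, 10]

```text
time: 7.1
ee_pos: [502.1, 35.8, 37.0]
orientation: [0.02, 3.141, 0.0]
ft_force: [-1.1, -0.4, 0.2]
gripper_width: 23.8
grasp_force: 49.9
```

Emit:
apply_moves:
  motion: [0, 0, 0, 3, 0, -1, 10, 0, 0, 0, 0, 0, 0, 10]

```text
time: 7.3
ee_pos: [505.3, 35.8, 36.0]
orientation: [0.02, 3.141, 0.0]
ft_force: [-1.0, -0.1, 0.6]
gripper_width: 23.7
grasp_force: 49.9
```

Emit:
apply_moves:
  motion: [0, 0, 0, 3, 0, -1, 10, 0, 0, 0, 0, 0, 0, 10]

```text
time: 7.5
ee_pos: [506.1, 36.2, 35.1]
orientation: [-0.019, -3.136, -0.001]
ft_force: [-6.7, 1.2, 4.9]
gripper_width: 23.7
grasp_force: 50.0
```

Emit:
apply_moves:
  motion: [0, 0, 0, 3, 0, 0, 10, 0, 0, 0, 0, 0, 0, 10]

```text
time: 7.7
ee_pos: [506.3, 36.2, 34.9]
orientation: [-0.019, -3.13, -0.001]
ft_force: [-13.4, 0.8, 10.6]
gripper_width: 23.5
grasp_force: 50.0
```

Emit:
apply_moves:
  motion: [0, 0, 0, 3, 0, 0, 10, 0, 0, 0, 0, 0, 0, 10]

```text
time: 7.9
ee_pos: [506.9, 36.2, 34.6]
orientation: [-0.019, -3.124, -0.001]
ft_force: [-19.1, 0.4, 14.8]
gripper_width: 23.8
grasp_force: 50.0
```

Emit:
apply_moves:
  motion: [0, 0, 0, -7, 0, 1, 10, 0, 0, 0, 0, 0, 0, 42, 0, 0, 0, 0, 0, 0, 42, 0, 0, 0, 0, 0, 25, 42, 0, 0, 0, 0, 0, 45, 42]

```text
time: 8.4
ee_pos: [504.8, 35.7, 102.8]
orientation: [-0.02, -3.133, -0.0]
ft_force: [0.8, -0.3, 0.3]
gripper_width: 41.9
grasp_force: 0.0
```

```bash
python3 - <<'E'
from h import *
im,c=save('wrist','w4.png'); o=observe(); print(o['ee_pos'],o['gripper_width'])
cv2.imwrite('pics/w4.png',im[:330,:,::-1])
E
```

```text
[511.15840724  35.5445738  114.19321057] 41.83049202235712
```

View pics/w4.png

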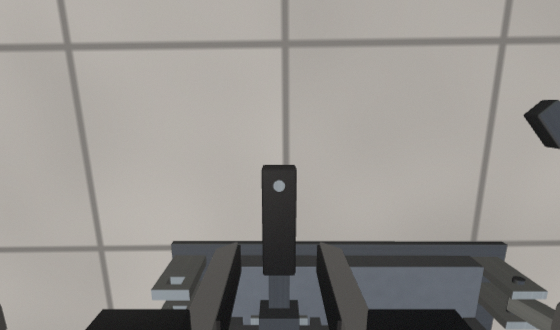

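Emit:
apply_moves:
  motion: [0, 0, 0, -5, 0, 45, 60, 0, 0, 0.38, -5, -26, 42, 60, 0, 0, 0.38, -5, -26, 42, 60, 0, 0, 0, -5, -26, 42, 60, 0, 0, 0, -5, -26, 42, 60]

```text
time: 8.95
ee_pos: [482.3, -69.3, 321.1]
orientation: [-0.001, 3.139, -0.001]
ft_force: [0.8, -0.5, -1.2]
gripper_width: 60.4
grasp_force: 0.0
```

Emit:
apply_moves:
  motion: [0, 0, 0, -2, -20, 43, 60, 0, 0, 0, 0, 0, 0, 60, 0, 0, 0, 0, 0, 0, 60, 0, 0, 0, 0, 0, 0, 60]

```text
time: 9.35
ee_pos: [480.1, -87.9, 360.3]
orientation: [0.001, -3.139, -0.001]
ft_force: [-0.5, 1.0, -0.2]
gripper_width: 60.3
grasp_force: 0.0
```

```bash
python3 - <<'E'
from h import *
c0=cam('wrist'); im,c=save('wrist','w5.png'); im=im[:,:,::-1]; o=observe(); print(o['ee_pos'],o['orientation'],c0[1]-c[1])
B,D=scrapers(im,c,amin=150,rows=245)
def sz(r,z):
    b=ray('wrist',cv2.boxPoints(r),z,c)[:,:2]; return sorted(np.linalg.norm(b[i]-b[i+1]).round() for i in(0,1))
for r in B: print('blade',np.round(r[0]),ray('wrist',r[0],4,c)[0].round(1),sz(r,4))
for r in D: print('dark',np.round(r[0]),ray('wrist',r[0],18,c)[0].round(1),sz(r,18),ray('wrist',r[0],48,c)[0].round(1))
x0,y0=320,60
cv2.imwrite('pics/w5c.png',cv2.resize(im[y0:y0+190,x0:x0+235],None,fx=3.1,fy=3.1,interpolation=cv2.INTER_CUBIC))
E
```

```text
[479.92116595 -87.67907289 359.90872739] [ 2.08522801e-03 -3.13841119e+00 -1.91651431e-03] [0. 0. 0.]
blade [38.  4.] [ 270.9 -414.1    4. ] [np.float64(11.0), np.float64(36.0)]
blade [ 87. 211.] [ 563.7 -391.2    4. ] [np.float64(45.0), np.float64(87.0)]
blade [158. 216.] [ 571.7 -279.6    4. ] [np.float64(45.0), np.float64(83.0)]
dark [ 59. 145.] [ 458.4 -410.    18. ] [np.float64(32.0), np.float64(124.0)] [ 455.  -391.5   48. ]
dark [135. 151.] [ 466.1 -299.3   18. ] [np.float64(29.0), np.float64(123.0)] [ 462.2 -287.2   48. ]
dark [386. 186.] [519.4  74.1  18. ] [np.float64(127.0), np.float64(201.0)] [512.5  64.8  48. ]
dark [420. 236.] [600.8 134.8  18. ] [np.float64(6.0), np.float64(147.0)] [589.1 121.9  48. ]
```

View pics/w5c.png

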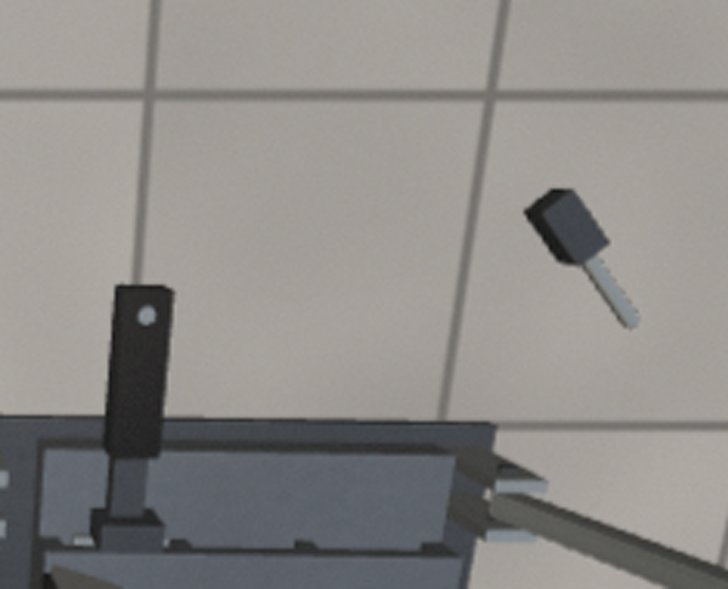

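The scraper is fully home in slot0: its bolster is flush with the roof front at crop row 550. The pin's head is at crop (567,225) and its tip at (632,325). Next is the middle scraper.

Emit:
apply_moves:
  motion: [0, 0, 5.45, -3.5, -30.5, -37.5, 60, 0, 0, 5.45, -3.5, -30.5, -37.5, 60, 0, 0, 0, -3.5, -30.5, -37.5, 60, 0, 0, 0, -3.5, -30.5, -37.5, 60, 0, 0, 0, -3.5, -30.5, -37.5, 60]

```text
time: 9.9
ee_pos: [461.6, -240.4, 171.1]
orientation: [0.301, -3.125, -0.003]
ft_force: [1.2, -0.4, 0.6]
gripper_width: 60.0
grasp_force: 0.0
```

Emit:
apply_moves:
  motion: [0, 0, 0, -3.5, -30.5, -37.5, 60, 0, 0, 0, -3.5, -30.5, -37.5, 60, 0, 0, 0, 0, 0, 0, 60, 0, 0, 0, 0, 0, 0, 60]

```text
time: 10.3
ee_pos: [454.5, -300.3, 97.2]
orientation: [0.299, -3.124, -0.007]
ft_force: [0.7, 0.2, 0.1]
gripper_width: 60.1
grasp_force: 0.0
```

```bash
cat >> h.py <<'E'
def gripcheck(f):
    c=cam('wrist'); im=snapshot('wrist'); cv2.imwrite('pics/'+f,im[:,:,::-1]); o=observe(); print(o['ee_pos'].round(1),o['orientation'].round(3))
    m=im.max(2)<60; m[262:]=0
    for k in comps(m,800):
        ys,xs=np.nonzero(k); q=np.polyfit(ys,xs,1); print('dark c',xs.mean().round(1),ys.mean().round(1),'rows',ys.min(),ys.max(),'col at 195',np.polyval(q,195).round(1),'tilt deg',np.degrees(np.arctan(q[0])).round(2),'n',k.sum())
        print('   rear end',ray('wrist',[[xs[ys<ys.min()+8].mean(),ys.min()]],18,c).round(1))
E
python3 - <<'E'
from h import *
gripcheck('w6.png')
im=cv2.imread('pics/w2.png'); m=im.max(2)<60; m[262:]=0
for k in comps(m,800):
    ys,xs=np.nonzero(k); q=np.polyfit(ys,xs,1); print('w2 ref',xs.mean(),ys.mean(),ys.min(),np.polyval(q,195),np.degrees(np.arctan(q[0])))
E
```

```text
[ 455.7 -300.6   99.3] [ 3.000e-01 -3.127e+00 -2.000e-03]
dark c 129.0 175.7 rows 111 261 col at 195 132.6 tilt deg 10.5 n 4565
   rear end [[ 400.6 -425.4   18. ]]
dark c 270.2 200.4 rows 149 251 col at 195 269.9 tilt deg 2.53 n 2971
   rear end [[ 407.1 -317.1   18. ]]
w2 ref 275.7604022191401 199.42926490984743 149 275.7437904605242 0.21488423379293708
w2 ref 64.54375 217.36197916666666 168 52.4902079374154 28.32553165537767
```

Emit:
apply_moves:
  motion: [0, 0, 2.5, 1, -4.4, -45, 60, 0, 0, 0, 0, 0, -35, 60, 0, 0, 0, 0, 0, -16, 60, 0, 0, 0, 0, 0, 0, 20, 0, 0, 0, 0, 0, 0, 15]
  newtons: 50

```text
time: 10.85
ee_pos: [458.2, -306.0, 5.8]
orientation: [-0.37, 3.117, -0.003]
ft_force: [0.1, -0.2, 0.3]
gripper_width: 47.0
grasp_force: 0.0
```

Emit:
apply_moves:
  motion: [0, 0, 0, 0, 0, 0, 10, 0, 0, 0, 0, 0, 0, 10, 0, 0, 0, 0, 0, 0, 10, 0, 0, 0, 0, 0, 20, 10, 0, 0, 0, 0, 0, 30, 10]
  newtons: 50

```text
time: 11.35
ee_pos: [454.7, -304.7, 51.6]
orientation: [0.367, -3.116, -0.007]
ft_force: [0.1, -0.4, -0.5]
gripper_width: 23.3
grasp_force: 50.0
```

Emit:
apply_moves:
  motion: [0, 0, -4.72, -6.1, 45, 4.5, 10, 0, 0, -4.72, -6.1, 45, 4.5, 10, 0, 0, -4.72, -6.1, 45, 4.5, 10, 0, 0, 0, -6.1, 45, 4.5, 10, 0, 0, 0, -6.1, 45, 4.5, 10]

```text
time: 11.85
ee_pos: [425.2, -79.5, 76.2]
orientation: [0.022, 3.141, 0.0]
ft_force: [2.2, 1.0, -1.2]
gripper_width: 23.7
grasp_force: 50.0
```

Emit:
apply_moves:
  motion: [0, 0, 0, -6.1, 45, 4.5, 10, 0, 0, 0, -6.1, 45, 4.5, 10, 0, 0, 0, -6.1, 45, 4.5, 10, 0, 0, 0, -6.1, 45, 4.5, 10, 0, 0, 0, 0, 0, 0, 10]

```text
time: 12.35
ee_pos: [400.7, 103.7, 94.9]
orientation: [0.007, 3.141, 0.005]
ft_force: [0.2, -0.7, -1.5]
gripper_width: 23.6
grasp_force: 50.0
```

Emit:
apply_moves:
  motion: [0, 0, 0, 0, 0, -30, 10, 0, 0, 0, 0, 0, -22, 10, 0, 0, 0, 0, 0, 0, 10, 0, 0, 0, 0, 0, 0, 10]

```text
time: 12.75
ee_pos: [401.5, 98.3, 42.1]
orientation: [-0.021, -3.141, 0.0]
ft_force: [0.2, -0.9, -1.4]
gripper_width: 23.4
grasp_force: 50.0
```

Emit:
apply_moves:
  motion: [0, 0, 0, 0, 0, -2.5, 10, 0, 0, 0, 0, 0, 0, 10]

```text
time: 12.95
ee_pos: [402.6, 98.6, 40.6]
orientation: [0.021, 3.139, 0.0]
ft_force: [0.3, 0.6, -0.8]
gripper_width: 23.5
grasp_force: 50.0
```

Emit:
apply_moves:
  motion: [0, 0, 0, 0, 0, -2.5, 10, 0, 0, 0, 0, 0, 0, 10]

```text
time: 13.15
ee_pos: [401.8, 98.8, 37.2]
orientation: [0.02, 3.141, 0.0]
ft_force: [0.1, 0.7, -1.3]
gripper_width: 23.4
grasp_force: 50.0
```

Emit:
apply_moves:
  motion: [0, 0, 0, 15, -0.2, 0, 10, 0, 0, 0, 20, -0.3, 0, 10, 0, 0, 0, 20, -0.2, 0, 10, 0, 0, 0, 0, 0, 0, 10]

```text
time: 13.55
ee_pos: [458.9, 98.1, 37.5]
orientation: [0.021, 3.139, 0.0]
ft_force: [-0.3, -0.1, -1.6]
gripper_width: 23.6
grasp_force: 50.0
```

Emit:
apply_moves:
  motion: [0, 0, 0, 15, -0.2, 0, 10, 0, 0, 0, 12, -0.2, 0, 10, 0, 0, 0, 5, -0.1, 0, 10, 0, 0, 0, 0, 0, 0, 10]

```text
time: 13.95
ee_pos: [488.8, 97.7, 37.0]
orientation: [-0.02, -3.141, -0.0]
ft_force: [0.2, 0.3, -1.6]
gripper_width: 23.3
grasp_force: 50.0
```

Emit:
apply_moves:
  motion: [0, 0, 0, 4, 0, 0, 10, 0, 0, 0, 4, -0.1, 0, 10, 0, 0, 0, 0, 0, 0, 10]

```text
time: 14.25
ee_pos: [496.9, 97.6, 37.1]
orientation: [0.02, 3.141, 0.0]
ft_force: [-0.3, -1.1, -0.9]
gripper_width: 23.6
grasp_force: 50.0
```

Emit:
apply_moves:
  motion: [0, 0, 0, 3, 0, -1, 10, 0, 0, 0, 3, 0, -1, 10, 0, 0, 0, 0, 0, 0, 10]

```text
time: 14.55
ee_pos: [503.1, 97.6, 35.1]
orientation: [0.02, 3.141, 0.0]
ft_force: [-0.7, 0.7, -1.7]
gripper_width: 23.4
grasp_force: 50.0
```

Emit:
apply_moves:
  motion: [0, 0, 0, 3, 0, 0, 10, 0, 0, 0, 3, 0, 0, 10, 0, 0, 0, 0, 0, 0, 10]

```text
time: 14.85
ee_pos: [509.3, 97.6, 35.1]
orientation: [0.02, 3.141, 0.0]
ft_force: [-0.1, -0.2, -0.6]
gripper_width: 23.3
grasp_force: 50.0
```

Emit:
apply_moves:
  motion: [0, 0, 0, 3, 0, 0, 10, 0, 0, 0, 0, 0, 0, 10]

```text
time: 15.05
ee_pos: [512.1, 97.6, 35.1]
orientation: [0.02, 3.141, 0.0]
ft_force: [0.4, 0.1, -0.6]
gripper_width: 23.6
grasp_force: 50.0
```

Emit:
apply_moves:
  motion: [0, 0, 0, 3, 0, 0, 10, 0, 0, 0, 0, 0, 0, 10]

```text
time: 15.25
ee_pos: [515.1, 97.6, 35.0]
orientation: [0.02, 3.141, 0.0]
ft_force: [0.8, -0.2, -1.0]
gripper_width: 23.5
grasp_force: 50.0
```

Emit:
apply_moves:
  motion: [0, 0, 0, 3, 0, 0, 10, 0, 0, 0, 0, 0, 0, 10]

```text
time: 15.45
ee_pos: [517.0, 97.6, 35.0]
orientation: [-0.02, -3.14, -0.0]
ft_force: [-3.4, 0.0, 1.0]
gripper_width: 23.8
grasp_force: 50.0
```

Emit:
apply_moves:
  motion: [0, 0, 0, 4, 0, 0, 10, 0, 0, 0, 0, 0, 0, 10]

```text
time: 15.65
ee_pos: [517.1, 97.7, 34.9]
orientation: [-0.02, -3.13, 0.0]
ft_force: [-13.6, -0.4, 8.4]
gripper_width: 23.8
grasp_force: 50.0
```

Emit:
apply_moves:
  motion: [0, 0, 0, -4, 0, 0, 10, 0, 0, 0, 0, 0, 0, 42, 0, 0, 0, 0, 0, 0, 42, 0, 0, 0, 0, 0, 25, 42, 0, 0, 0, 0, 0, 45, 42]

```text
time: 16.15
ee_pos: [515.3, 97.3, 101.9]
orientation: [-0.02, -3.134, 0.001]
ft_force: [1.2, -0.5, 0.3]
gripper_width: 41.9
grasp_force: 0.0
```

Emit:
apply_moves:
  motion: [0, 0, 0, -7, -36, 30, 60, 0, 0, 0.38, -7, -36, 30, 60, 0, 0, 0.38, -7, -36, 30, 60, 0, 0, 0, -7, -36, 30, 60, 0, 0, 0, -7, -36, 30, 60]

```text
time: 16.65
ee_pos: [482.7, -83.9, 256.7]
orientation: [-0.001, 3.14, -0.001]
ft_force: [0.7, 0.5, -0.5]
gripper_width: 59.9
grasp_force: 0.0
```

Emit:
apply_moves:
  motion: [0, 0, 0, 0, -30, 40, 60, 0, 0, 0, 0, -30, 40, 60, 0, 0, 0, 0, 0, 0, 60, 0, 0, 0, 0, 0, 0, 60, 0, 0, 0, 0, 0, 0, 60]

```text
time: 17.15
ee_pos: [482.5, -141.8, 333.4]
orientation: [0.002, -3.139, -0.002]
ft_force: [0.0, -1.0, -0.6]
gripper_width: 60.0
grasp_force: 0.0
```

```bash
python3 - <<'E'
from h import *
im,c=save('wrist','w7.png'); im=im[:,:,::-1]; o=observe(); print(o['ee_pos'],o['orientation'])
B,D=scrapers(im,c,amin=150,rows=245)
for r in B: print('blade',np.round(r[0]),np.round(r[1]),ray('wrist',r[0],4,c)[0].round(1))
for r in D: print('dark',np.round(r[0]),np.round(r[1]),ray('wrist',r[0],18,c)[0].round(1))
E
```

```text
[ 482.36972793 -141.49214157  332.99448477] [ 2.78851023e-03 -3.13861772e+00 -2.55544694e-03]
blade [113. 215.] [57. 29.] [ 564.  -391.1    4. ]
dark [ 85. 146.] [94. 22.] [ 458.4 -410.6   18. ]
dark [547. 133.] [26. 17.] [440.5 227.6  18. ]
dark [445. 198.] [ 91. 154.] [534.   99.9  18. ]
```

View pics/w7.png

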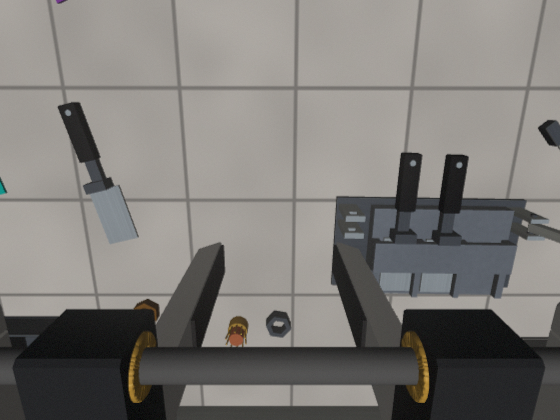

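Two scrapers are home in slots 0 and 1, with bolsters at the roof front near (404,236) and (447,237). The third lies with its grip at (80,132) and blade at (113,215).

Emit:
apply_moves:
  motion: [0, 0, 6.25, -5.4, -34.5, -29.4, 60, 0, 0, 6.25, -5.4, -34.5, -29.4, 60, 0, 0, 0, -5.4, -34.5, -29.4, 60, 0, 0, 0, -5.4, -34.5, -29.4, 60, 0, 0, 0, -5.4, -34.5, -29.4, 60]

```text
time: 17.7
ee_pos: [455.0, -314.4, 185.0]
orientation: [0.346, -3.121, -0.004]
ft_force: [-0.4, -0.1, -0.3]
gripper_width: 60.0
grasp_force: 0.0
```

Emit:
apply_moves:
  motion: [0, 0, 0, -5.4, -34.5, -29.4, 60, 0, 0, 0, -5.4, -34.5, -29.4, 60, 0, 0, 0, -5.4, -34.5, -29.4, 60, 0, 0, 0, 0, 0, 0, 60, 0, 0, 0, 0, 0, 0, 60]

```text
time: 18.2
ee_pos: [452.8, -402.9, 97.2]
orientation: [0.291, -3.11, 0.013]
ft_force: [0.5, -0.5, 0.8]
gripper_width: 60.0
grasp_force: 0.0
```

```bash
python3 - <<'E'
from h import *
gripcheck('w8.png')
E
```

```text
[ 453.8 -403.4   99.4] [ 0.292 -3.112  0.018]
dark c 37.2 84.2 rows 0 169 col at 195 61.3 tilt deg 12.25 n 2107
   rear end [[ 338.9 -599.6   18. ]]
dark c 260.2 193.4 rows 141 245 col at 195 260.3 tilt deg 3.28 n 3068
   rear end [[ 400.2 -429.1   18. ]]
```

```bash
python3 - <<'E'
from h import *
o=observe(); print(o['joint_pos'].round(3),o['dq'].round(3),o['ee_pos'],o['joint_efforts'].round(2),o['ft_force'])
E
```

```text
[-0.809  0.257  1.387 -0.019  1.499 -2.566] [ 0.007 -0.033 -0.027 -0.001 -0.003  0.001] [ 453.75310865 -403.3516239    99.35172671] [ -0.49 -38.31 -28.18  -0.18   0.04   0.  ] [0.52680446 0.00594186 0.41710981]
```

View pics/w8.png

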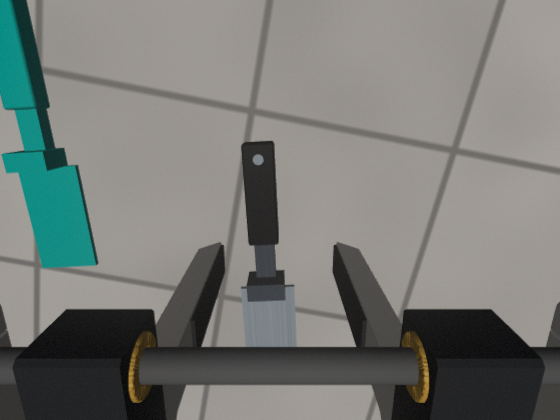

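The turquoise look-alike shows at left. Our scraper's grip is at (260,193), but joint 6 sits at its limit, so the arm stopped short. I'll ease the yaw back and let the pads align the grip as they close.

Emit:
apply_moves:
  motion: [0, 0, -2.5, 3, -11.6, 0, 60, 0, 0, 0, 0, 0, 0, 60, 0, 0, 0, 0, 0, 0, 60]

```text
time: 18.55
ee_pos: [457.2, -415.8, 101.3]
orientation: [0.225, -3.12, 0.022]
ft_force: [-0.7, 0.1, -0.9]
gripper_width: 60.4
grasp_force: 0.0
```

```bash
python3 - <<'E'
from h import *
gripcheck('w9.png');print(observe()['joint_pos'].round(3))
E
```

```text
[ 457.  -415.7  101. ] [ 0.225 -3.119  0.021]
dark c 54.9 86.7 rows 0 174 col at 195 82.0 tilt deg 14.02 n 1937
   rear end [[ 333.2 -601.5   18. ]]
dark c 277.3 189.7 rows 138 241 col at 195 277.8 tilt deg 4.94 n 2952
   rear end [[ 400.4 -429.    18. ]]
[-0.819  0.277  1.358 -0.02   1.504 -2.532]
```

Emit:
apply_moves:
  motion: [0.77, -0.83, 0, 0, 1, -45, 60, 0, 0, 0, 0, 0, -35, 60, 0, 0, 0, 0, 0, -16.5, 60, 0, 0, 0, 0, 0, 0, 30, 0, 0, 0, 0, 0, 0, 15]
  newtons: 50

```text
time: 19.1
ee_pos: [456.6, -414.8, 3.4]
orientation: [0.225, -3.134, 0.0]
ft_force: [0.6, -0.2, 0.1]
gripper_width: 47.3
grasp_force: 0.0
```

Emit:
apply_moves:
  motion: [0, 0, 0, 0, 0, 0, 10, 0, 0, 0, 0, 0, 0, 10, 0, 0, 0, 0, 0, 0, 10, 0, 0, 0, 0, 0, 20, 10, 0, 0, 0, 0, 0, 30, 10]
  newtons: 50

```text
time: 19.6
ee_pos: [454.7, -413.6, 50.3]
orientation: [0.223, -3.129, -0.009]
ft_force: [0.7, -1.3, -1.6]
gripper_width: 24.1
grasp_force: 48.6
```

```bash
python3 - <<'E'
from h import *
gripcheck('w10.png');print(observe()['joint_pos'].round(3))
E
```

```text
[ 457.9 -417.1   58.4] [-0.223  3.13  -0.008]
dark c 13.1 154.2 rows 82 194 col at 195 23.1 tilt deg 13.73 n 1445
   rear end [[ 384.5 -582.4   18. ]]
dark c 274.6 209.9 rows 154 261 col at 195 273.6 tilt deg 3.86 n 4930
   rear end [[ 403.1 -424.7   18. ]]
[-0.83   0.305  1.411 -0.     1.42  -2.543]
```

```bash
python3 - <<'E'
from h import *
for f in('w10.png','w3.png'):
    im=cv2.imread('pics/'+f); m=im.max(2)<45
    for r in range(160,246,12):
        xs=np.nonzero(m[r,200:350])[0]+200; print(f,r,xs.min() if len(xs) else None,xs.max() if len(xs) else None)
E
```

```text
w10.png 160 249 295
w10.png 172 248 296
w10.png 184 249 296
w10.png 196 250 297
w10.png 208 251 297
w10.png 220 252 298
w10.png 232 253 298
w10.png 244 254 299
w3.png 160 None None
w3.png 172 None None
w3.png 184 None None
w3.png 196 254 299
w3.png 208 254 300
w3.png 220 254 300
w3.png 232 255 300
w3.png 244 255 300
```

Emit:
apply_moves:
  motion: [0, 0, -5.75, -3, 48, 6, 10, 0, 0, -5.75, -3, 48, 6, 10, 0, 0, 0, -3, 48, 6, 10, 0, 0, 0, -3, 48, 6, 10, 0, 0, 0, -3, 48, 6, 10]

```text
time: 20.15
ee_pos: [440.7, -173.5, 82.5]
orientation: [-0.093, -3.14, -0.001]
ft_force: [1.4, -0.0, -1.0]
gripper_width: 23.8
grasp_force: 49.4
```

Emit:
apply_moves:
  motion: [0, 0, 0, -3, 48, 6, 10, 0, 0, 0, -3, 48, 6, 10, 0, 0, 0, -3, 48, 0, 10, 0, 0, 0, -3, 48, 0, 10, 0, 0, 0, -3, 48, 0, 10]

```text
time: 20.65
ee_pos: [425.8, 66.4, 94.7]
orientation: [0.093, 3.14, 0.0]
ft_force: [0.7, -1.0, -2.1]
gripper_width: 24.0
grasp_force: 49.4
```

Emit:
apply_moves:
  motion: [0, 0, 0, -3, 48, 0, 10, 0, 0, 0, -3, 48, 0, 10, 0, 0, 0, 0, 0, 0, 10, 0, 0, 0, 0, 0, 0, 10, 0, 0, 0, 0, 0, 0, 10]

```text
time: 21.15
ee_pos: [420.3, 159.7, 94.5]
orientation: [-0.093, -3.139, 0.001]
ft_force: [-0.3, -0.5, -0.8]
gripper_width: 23.6
grasp_force: 49.4
```

```bash
python3 - <<'E'
from h import *
c=cam('wrist');im=snapshot('wrist');cv2.imwrite('pics/w11.png',im[:,:,::-1]); o=observe(); print(o['ee_pos'],o['orientation'],o['gripper_width'],o['grasp_force'])
m=im.max(2)<45; L=[];H=o['ee_pos'][2]+14.5
for r in range(150,300,12):
    xs=np.nonzero(m[r,225:330])[0]+225
    if len(xs) and xs.max()-xs.min()<60: L.append((r,xs.min(),xs.max()))
print(L)
P=ray('wrist',[[(a+b)/2,r] for r,a,b in L],H,c); q=np.polyfit(P[:,0],P[:,1],1); print('axis deg',np.degrees(np.arctan(q[0])),'y at x420',np.polyval(q,420))
col=[np.argmax(m[:,k]) for k in (265,272,280)]; print(col,ray('wrist',[[272,col[1]]],H,c))
save('scene','s3.png')
E
```

```text
[420.46645578 159.30795036  94.65113155] [-9.49889954e-02 -3.13947090e+00  7.81233435e-04] 23.222904725284884 49.38068747520447
[(162, np.int64(251), np.int64(298)), (174, np.int64(251), np.int64(298)), (186, np.int64(252), np.int64(299)), (198, np.int64(252), np.int64(299)), (210, np.int64(253), np.int64(299)), (222, np.int64(253), np.int64(299)), (234, np.int64(254), np.int64(299)), (246, np.int64(254), np.int64(302)), (258, np.int64(252), np.int64(304)), (270, np.int64(250), np.int64(306))]
axis deg -1.5600607452501754 y at x420 158.924178077351
[np.int64(157), np.int64(156), np.int64(156)] [[362.09737193 159.53363738 109.15113155]]
```

Emit:
apply_moves:
  motion: [0, 0, 0.8, 0, 1.6, -30, 10, 0, 0, 0, 0, 0, -22, 10, 0, 0, 0, 0, 0, 0, 10, 0, 0, 0, 0, 0, 0, 10]

```text
time: 21.65
ee_pos: [420.6, 161.2, 43.1]
orientation: [-0.073, -3.14, 0.0]
ft_force: [-0.7, 0.0, -0.3]
gripper_width: 23.6
grasp_force: 49.4
```

Emit:
apply_moves:
  motion: [0, 0, 0, 0, 0, -3, 10, 0, 0, 0, 0, 0, 0, 10]

```text
time: 21.85
ee_pos: [421.3, 162.1, 41.1]
orientation: [0.071, 3.139, 0.001]
ft_force: [-0.4, 0.2, -1.4]
gripper_width: 23.7
grasp_force: 49.4
```

Emit:
apply_moves:
  motion: [0, 0, 0, 0, 0, -2, 10, 0, 0, 0, 0, 0, 0, 10]

```text
time: 22.05
ee_pos: [420.6, 162.3, 38.3]
orientation: [0.07, 3.141, 0.0]
ft_force: [-0.6, -0.2, -1.3]
gripper_width: 23.7
grasp_force: 49.4
```

Emit:
apply_moves:
  motion: [0, 0, 0, 10, -1, -0.5, 10, 0, 0, 0, 10, -0.2, 0, 10, 0, 0, 0, 10, -0.1, 0, 10, 0, 0, 0, 0, 0, 0, 10]

```text
time: 22.45
ee_pos: [452.2, 160.8, 37.7]
orientation: [0.071, 3.14, 0.0]
ft_force: [-1.4, 0.3, -1.8]
gripper_width: 23.5
grasp_force: 49.4
```

Emit:
apply_moves:
  motion: [0, 0, 0, 10, -0.1, 0, 10, 0, 0, 0, 10, -0.1, 0, 10, 0, 0, 0, 0, 0, 0, 10]

```text
time: 22.75
ee_pos: [471.9, 160.6, 37.6]
orientation: [0.071, 3.14, 0.0]
ft_force: [0.3, 0.3, -2.1]
gripper_width: 23.5
grasp_force: 49.4
```

Emit:
apply_moves:
  motion: [0, 0, 0, 10, -0.1, 0, 10, 0, 0, 0, 10, -0.1, 0, 10, 0, 0, 0, 0, 0, 0, 10]

```text
time: 23.05
ee_pos: [491.9, 160.4, 37.7]
orientation: [0.071, 3.14, 0.0]
ft_force: [0.5, -0.2, -0.9]
gripper_width: 23.6
grasp_force: 49.4
```

Emit:
apply_moves:
  motion: [0, 0, 0, 9, -0.1, 0, 10, 0, 0, 0, 9, -0.1, -1, 10, 0, 0, 0, 0, 0, -1, 10, 0, 0, 0, 0, 0, -0.5, 10]

```text
time: 23.45
ee_pos: [508.3, 160.2, 34.7]
orientation: [-0.07, -3.14, -0.0]
ft_force: [-0.5, 0.3, -1.1]
gripper_width: 23.8
grasp_force: 49.4
```

Emit:
apply_moves:
  motion: [0, 0, 0, 0, 0, 0, 10, 0, 0, 0, 0, 0, 0, 42, 0, 0, 0, 0, 0, 0, 42, 0, 0, 0, -12, 0.1, 0, 42, 0, 0, 0, -12, 0.2, 0, 42]

```text
time: 23.95
ee_pos: [483.5, 160.6, 35.1]
orientation: [-0.07, -3.14, -0.0]
ft_force: [-0.4, 0.2, 0.3]
gripper_width: 42.2
grasp_force: 0.0
```

Emit:
apply_moves:
  motion: [0, 0, 0, 0, 0, 0, 42, 0, 0, 0, 0, 0, 0, 15, 0, 0, 0, 0, 0, 0, 10, 0, 0, 0, 0, 0, 0, 10, 0, 0, 0, 0, 0, 0, 10]
  newtons: 50

```text
time: 24.45
ee_pos: [484.7, 160.4, 35.1]
orientation: [-0.07, -3.141, 0.0]
ft_force: [-0.8, 0.4, 1.0]
gripper_width: 23.3
grasp_force: 49.7
```

Emit:
apply_moves:
  motion: [0, 0, 0, 4, 0, 0, 10, 0, 0, 0, 4, -0.1, 0, 10, 0, 0, 0, 3, 0, 0, 10, 0, 0, 0, 0, 0, 0, 10]

```text
time: 24.85
ee_pos: [491.9, 160.7, 35.3]
orientation: [-0.07, -3.131, 0.0]
ft_force: [-11.7, 0.1, 9.8]
gripper_width: 23.4
grasp_force: 49.7
```

Emit:
apply_moves:
  motion: [0, 0, 0, 4, 0, 0, 10, 0, 0, 0, 0, 0, 0, 10]

```text
time: 25.05
ee_pos: [495.5, 160.9, 35.5]
orientation: [-0.069, -3.131, -0.0]
ft_force: [-12.5, -0.0, 10.6]
gripper_width: 23.4
grasp_force: 49.7
```

```bash
python3 - <<'E'
from h import *
im,c=save('scene','s4.png')
a=cv2.resize(im[170:260,270:410,::-1],None,fx=5.6,fy=5.6,interpolation=cv2.INTER_CUBIC); cv2.imwrite('pics/s4c.png',a)
E
```

```text
(no output)
```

View pics/s4c.png

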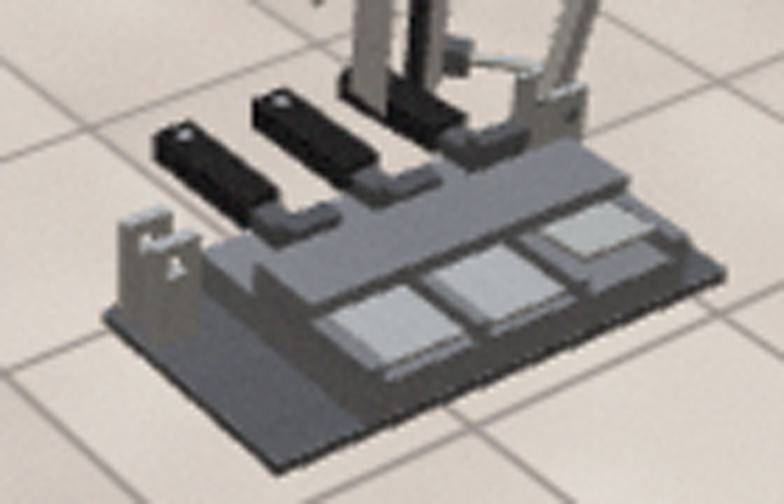

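The third scraper isn't home: its blade edge sits about 15 mm short and tilted up at crop (600,225), because the handle sagged while released. I'll level it and push on.

Emit:
apply_moves:
  motion: [0, 1.5, 0, -3, 0, 2, 10, 0, 0, 0, 0, 0, 0, 10]

```text
time: 25.3
ee_pos: [496.9, 160.6, 37.3]
orientation: [-0.07, -3.115, 0.0]
ft_force: [-0.2, 0.5, 1.9]
gripper_width: 23.4
grasp_force: 49.7
```

Emit:
apply_moves:
  motion: [0, 1.5, 0, 0, 0, 2, 10, 0, 0, 0, 0, 0, 0, 10]

```text
time: 25.5
ee_pos: [497.3, 160.5, 38.8]
orientation: [-0.069, -3.089, 0.001]
ft_force: [0.2, 0.3, 0.3]
gripper_width: 23.3
grasp_force: 49.7
```

Emit:
apply_moves:
  motion: [0, 0, 0, 4, -0.1, 0, 10, 0, 0, 0, 0, 0, 0, 10]

```text
time: 25.7
ee_pos: [500.7, 160.3, 38.8]
orientation: [-0.069, -3.088, 0.002]
ft_force: [-0.6, -0.2, 1.4]
gripper_width: 23.7
grasp_force: 49.7
```

Emit:
apply_moves:
  motion: [0, 0, 0, 3, 0, 0, 10, 0, 0, 0, 0, 0, 0, 10]

```text
time: 25.9
ee_pos: [501.6, 160.3, 38.7]
orientation: [-0.069, -3.084, 0.002]
ft_force: [-4.9, -0.3, 4.1]
gripper_width: 23.2
grasp_force: 49.7
```

Emit:
apply_moves:
  motion: [0, 0, 0, 3, -0.1, 0, 10, 0, 0, 0, 0, 0, 0, 10]

```text
time: 26.1
ee_pos: [501.7, 160.4, 38.5]
orientation: [-0.068, -3.077, 0.003]
ft_force: [-11.1, 0.8, 7.6]
gripper_width: 23.1
grasp_force: 49.7
```

```bash
python3 - <<'E'
from h import *
im,c=save('scene','s5.png'); g=im.astype(int)
# back blade edge positions in each slot bay: project where home edges should be
for y in(-62,0,62): print(y,proj('scene',[rk(85,y,32)],c).round(1))
cv2.imwrite('pics/s5c.png',cv2.resize(im[170:260,270:410,::-1],None,fx=5.6,fy=5.6,interpolation=cv2.INTER_CUBIC))
E
```

```text
-62 [[345.7 232.3]]
0 [[363.6 224.6]]
62 [[380.8 217.2]]
```

View pics/s5c.png

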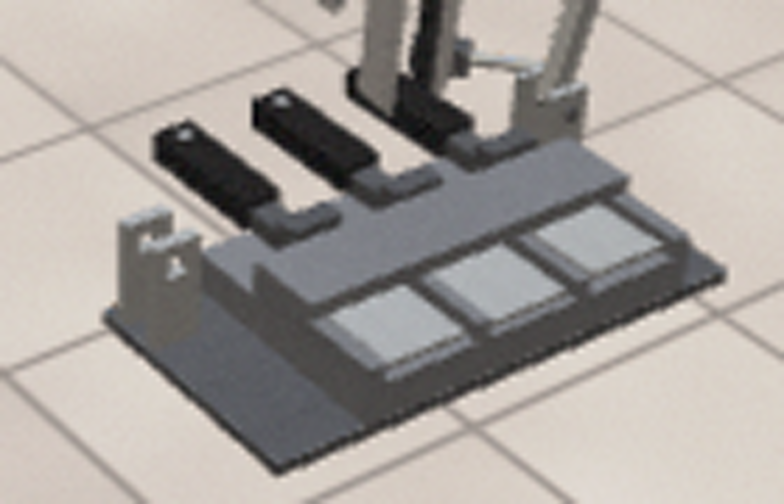

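All three blades now match in the back bays and all three bolsters are flush, so every scraper is home. Next: release, retreat and measure the keeper and pin.

Emit:
apply_moves:
  motion: [0, 0, 0, -4.5, 0, 0, 10, 0, 0, 0, 0, 0, 0, 42, 0, 0, 0, 0, 0, 0, 42, 0, 0, 0, 0, 0, 25, 42, 0, -3, 0, -20, 0, 40, 42]

```text
time: 26.65
ee_pos: [482.4, 159.4, 100.3]
orientation: [-0.073, -3.135, 0.003]
ft_force: [0.3, 0.7, 1.2]
gripper_width: 41.7
grasp_force: 0.0
```

Emit:
apply_moves:
  motion: [0, 0, 0, -20, 0, 45, 42, 0, 0, 0, -20, 0, 45, 42, 0, 0, 2.7, -20, 0, 45, 42, 0, 0, 0, -20, 0, 45, 42, 0, 0, 0, -20, 0, 45, 42]

```text
time: 27.15
ee_pos: [381.2, 160.2, 331.0]
orientation: [-0.004, 3.14, 0.001]
ft_force: [-0.2, -0.1, 0.7]
gripper_width: 42.6
grasp_force: 0.0
```

Emit:
apply_moves:
  motion: [0, 0, 0, 0, 0, 0, 0, 0, 0, 0, 0, 0, 0, 0, 0, 0, 0, 0, 0, 0, 0]

```text
time: 27.45
ee_pos: [382.0, 160.1, 327.4]
orientation: [0.004, -3.139, 0.001]
ft_force: [0.0, 0.1, -0.1]
gripper_width: 21.4
grasp_force: 0.0
```

```bash
python3 - <<'E'
from h import *
c=cam('scene'); K,p,M=c
d=M@np.linalg.inv(K)@np.array([396,105,1]); P=p+d*((564-p[0])/d[0]); print('bar tip',P)
im,cw=save('wrist','w12.png'); o=observe(); print(o['ee_pos'],o['orientation'])
m=im.max(2)<75
for k in comps(m,80):
    r=rect(k); print(np.round(r[0]),np.round(r[1]),round(r[2]),k.sum(),ray('wrist',r[0],16,cw).round(1))
E
```

```text
bar tip [564.         283.91710318 289.34986274]
[381.8497887  160.0879603  326.79715323] [ 3.47360099e-03 -3.13766665e+00  1.43760372e-03]
[279. 322.] [559. 195.] 0 45553 [[636.2 161.6  16. ]]
[459. 296.] [27. 25.] 45 448 [[588.8 441.3  16. ]]
[ 33. 400.] [38. 66.] 90 1107 [[ 793.2 -263.5   16. ]]
```

View pics/w12.png

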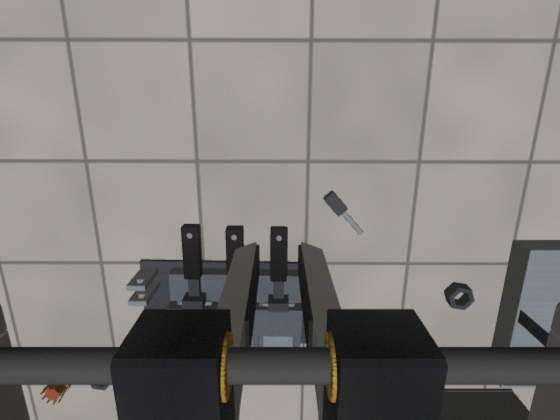

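The wrist view shows all three scrapers in the rack, with the pin's head at (336,203) and tip at (362,233), undisturbed. That is my last picture (I've slightly passed the viewing allowance), so I'll work from numbers only now.

Emit:
apply_moves:
  motion: [0, 0, 0, 0, 38, -17, 0, 0, 0, 0, 0, 38, -17, 0, 0, 0, 0, 0, 38, -17, 0, 0, 0, 0, 0, 38, -17, 0, 0, 0, 0, 0, 38, -17, 0]

```text
time: 28.0
ee_pos: [381.4, 351.3, 240.6]
orientation: [0.003, -3.138, 0.004]
ft_force: [1.0, -1.3, -0.1]
gripper_width: 0.5
grasp_force: 0.0
```

Emit:
apply_moves:
  motion: [0, 0, 0, 45, 0, 0, 0, 0, 0, 0, 45, 0, 0, 0, 0, 0, 0, 45, 0, 0, 0, 0, 0, 0, 45, 0, 0, 0, 0, 0, 0, 0, 0, 0, 0]

```text
time: 28.5
ee_pos: [565.9, 348.4, 235.6]
orientation: [-0.003, -3.133, 0.009]
ft_force: [-1.1, 0.3, -0.5]
gripper_width: 0.2
grasp_force: 0.0
```

```bash
python3 - <<'E'
from h import *
o=observe(); print(o['ee_pos'],o['orientation'],o['gripper_width'],o['joint_pos'].round(2))
# pin from w12
im=cv2.imread('pics/w12.png').astype(int); cv=(np.array([0.]))
sub=np.zeros(im.shape[:2],bool); sub[180:245,310:380]=1
dark=(im.max(2)<110)&sub; sh=(im[:,:,0]>im[:,:,2]+3)&sub&(im.max(2)>=110)
for n,m in(('head',dark),('shank',sh)):
    k=max(comps(m,5),key=lambda a:a.sum()); r=rect(k); print(n,k.sum(),np.round(r[0],1),np.round(r[1],1),np.argwhere(k)[:,::-1].mean(0), 'ext',np.argwhere(k).min(0),np.argwhere(k).max(0))
E
```

```text
[565.94200602 348.38475573 235.58672499] [-3.06505219e-03 -3.13292017e+00  8.81087575e-03] 0.21504064639729237 [ 0.47  0.36  0.99 -0.    1.8  -1.1 ]
head 316 [334.7 202.9] [24.9 13.3] [334.92721519 202.77848101] ext [191 324] [215 346]
shank 82 [352.1 222.8] [27.  3.] [351.92682927 222.67073171] ext [212 343] [233 361]
```

Emit:
apply_moves:
  motion: [0, 0, 0, -1, -20, 0, 0, 0, 0, 0, 0, -20, 0, 0, 0, 0, 0, 0, -20, 0, 0, 0, 0, 0, 0, -20, 0, 0, 0, 0, 0, 0, -20, 0, 0]

```text
time: 29.0
ee_pos: [560.4, 248.6, 244.5]
orientation: [-0.004, 3.141, 0.001]
ft_force: [0.7, -0.2, 0.1]
gripper_width: 0.2
grasp_force: 0.2
```

Emit:
apply_moves:
  motion: [0, 0, 0, 0, -20, 0, 0, 0, 0, 0, 0, -20, 0, 0, 0, 0, 0, 0, -20, 0, 0, 0, 0, 0, 0, -20, 0, 0, 0, 0, 0, 0, -20, 0, 0]

```text
time: 29.5
ee_pos: [560.1, 148.5, 244.5]
orientation: [-0.003, 3.141, 0.0]
ft_force: [0.5, 0.1, 0.5]
gripper_width: 0.6
grasp_force: 0.1
```

Emit:
apply_moves:
  motion: [0, 0, 0, 0, -20, 0, 0, 0, 0, 0, 0, -20, 0, 0, 0, 0, 0, 0, 0, 0, 0]

```text
time: 29.8
ee_pos: [560.3, 107.4, 244.6]
orientation: [0.002, 3.141, -0.001]
ft_force: [-0.4, 0.5, -0.0]
gripper_width: 0.5
grasp_force: 0.0
```

Emit:
apply_moves:
  motion: [0, 0, 0, 0, -20, 0, 0, 0, 0, 0, 0, -20, 0, 0, 0, 0, 0, 0, -20, 0, 0, 0, 0, 0, 0, 0, 0, 0, 0, 0, 0, 0, 0, 0, 0]

```text
time: 30.3
ee_pos: [560.6, 50.9, 244.2]
orientation: [-0.004, 3.141, 0.002]
ft_force: [-0.3, 0.2, -0.0]
gripper_width: 0.3
grasp_force: 0.0
```

```bash
python3 - <<'E'
from h import *
o=observe(); print(o['ee_pos'],o['ft_force'])
im,c=save('scene','s6.png'); o0=cv2.imread('pics/s5.png').astype(int)
d=np.abs(im[:,:,::-1].astype(int)-o0).max(2)>40
# is bar gone upright, and present on line of lowered bar?
for r in(0,60,120,180,217,247):
    q=proj('scene',[rk(-29,112-r,60)],c)[0]; i,j=int(round(q[1])),int(round(q[0])); print(r,q.round(1),im[i,j],o0[i,j][::-1])
for t in(1.88,):
  for r in(100,200):
    q=proj('scene',[rk(-29,112-r*np.cos(t),53+r*np.sin(t))],c)[0]; i,j=int(round(q[1])),int(round(q[0])); print('up',q.round(1),im[i,j],o0[i,j][::-1])
E
```

```text
[560.64537842  50.85322992 244.19200053] [-0.32371261  0.23201372 -0.02039022]
0 [367.7 185.2] [130 128 123] [133 128 122]
60 [351.8 191.3] [92 90 85] [40 39 40]
120 [335.3 197.6] [21 25 25] [31 32 34]
180 [318.1 204.2] [37 35 34] [33 29 32]
217 [307.2 208.4] [197 185 179] [201 189 181]
247 [298.2 211.9] [138 139 137] [140 138 137]
up [378.6 155.5] [216 209 199] [95 92 87]
up [390.5 122. ] [196 187 179] [98 96 91]
```

```bash
python3 - <<'E'
from h import *
im=cv2.imread('pics/s6.png').astype(int); c=cam('scene'); o0=cv2.imread('pics/s5.png').astype(int)
for t in np.arange(0,2.0,.1):
    P=[rk(-23,112-r*np.cos(t),53+r*np.sin(t)) for r in range(50,245,5)]
    q=proj('scene',P,c)+[.6,1.0]; v=np.array([im[int(round(b)),int(round(a))] for a,b in q]); w=np.array([o0[int(round(b)),int(round(a))] for a,b in q])
    print(round(t,1),'changed',(np.abs(v-w).max(1)>25).mean().round(2),'barcol',((np.abs(v-[87,92,95]).max(1)<35)).mean().round(2))
E
```

```text
0.0 changed 0.23 barcol 0.44
0.1 changed 0.18 barcol 0.23
0.2 changed 0.95 barcol 0.87
0.3 changed 0.85 barcol 0.38
0.4 changed 0.49 barcol 0.08
0.5 changed 0.31 barcol 0.08
0.6 changed 0.31 barcol 0.08
0.7 changed 0.62 barcol 0.15
0.8 changed 0.69 barcol 0.03
0.9 changed 0.64 barcol 0.0
1.0 changed 0.56 barcol 0.0
1.1 changed 0.62 barcol 0.0
1.2 changed 0.62 barcol 0.0
1.3 changed 0.62 barcol 0.0
1.4 changed 0.33 barcol 0.0
1.5 changed 0.38 barcol 0.0
1.6 changed 0.49 barcol 0.0
1.7 changed 0.59 barcol 0.0
1.8 changed 1.0 barcol 0.0
1.9 changed 0.28 barcol 0.0
```

Emit:
apply_moves:
  motion: [0, 0, 0, 0, 0, 0, 0, 0, 0, 0, 0, 0, 0, 0, 0, 0, 0, 0, 0, 0, 0, 0, 0, 0, 0, 0, 0, 0]

```text
time: 30.75
ee_pos: [560.9, 50.7, 243.9]
orientation: [0.005, -3.141, -0.0]
ft_force: [0.4, 0.2, -0.2]
gripper_width: 0.6
grasp_force: 0.0
```

```bash
cat > bar.py <<'E'
from h import *
def bar(f):
    im,c=save('scene',f); im=im[:,:,::-1].astype(int); o0=cv2.imread('pics/s5.png').astype(int); out=[]
    for t in np.arange(-.04,0.5,.02):
        P=[rk(-23,112-r*np.cos(t),53+r*np.sin(t)) for r in range(50,225,5)]
        q=proj('scene',P,c)+[.6,1.0]; v=np.array([im[int(round(b)),int(round(a))] for a,b in q]); w=np.array([o0[int(round(b)),int(round(a))] for a,b in q])
        out.append((round(t,2),float((np.abs(v-[87,92,95]).max(1)<35).mean().round(2))))
    print(out)
E
python3 -c "
from bar import *; bar('s7.png')"
```

```text
[(np.float64(-0.04), 0.63), (np.float64(-0.02), 0.86), (np.float64(0.0), 1.0), (np.float64(0.02), 1.0), (np.float64(0.04), 1.0), (np.float64(0.06), 0.69), (np.float64(0.08), 0.43), (np.float64(0.1), 0.34), (np.float64(0.12), 0.17), (np.float64(0.14), 0.31), (np.float64(0.16), 0.14), (np.float64(0.18), 0.11), (np.float64(0.2), 0.0), (np.float64(0.22), 0.06), (np.float64(0.24), 0.09), (np.float64(0.26), 0.06), (np.float64(0.28), 0.06), (np.float64(0.3), 0.11), (np.float64(0.32), 0.11), (np.float64(0.34), 0.09), (np.float64(0.36), 0.06), (np.float64(0.38), 0.14), (np.float64(0.4), 0.09), (np.float64(0.42), 0.03), (np.float64(0.44), 0.03), (np.float64(0.46), 0.0), (np.float64(0.48), 0.09)]
```

Emit:
apply_moves:
  motion: [0, 0, 0, 0, -12, -42, 0, 0, 0, 0, 0, -12, -42, 0, 0, 0, 0, 0, -12, -42, 0, 0, 0, 0, 0, -10, -40, 0, 0, 0, 0, 0, 0, 0, 0]

```text
time: 31.3
ee_pos: [555.8, 3.8, 71.0]
orientation: [0.001, -3.127, -0.002]
ft_force: [-1.3, 0.8, -0.0]
gripper_width: 0.3
grasp_force: 0.0
```

Emit:
apply_moves:
  motion: [0, 0, 0, 0, 0, -10, 0, 0, 0, 0, 0, 0, 0, 0]

```text
time: 31.5
ee_pos: [561.8, 4.7, 69.2]
orientation: [-0.005, 3.14, 0.0]
ft_force: [0.4, -0.2, 0.2]
gripper_width: 0.4
grasp_force: 0.0
```

Emit:
apply_moves:
  motion: [0, 0, 0, 0, 0, -4, 0, 0, 0, 0, 0, 0, 0, 0]

```text
time: 31.7
ee_pos: [561.9, 4.6, 65.5]
orientation: [-0.005, 3.139, -0.0]
ft_force: [0.4, 0.2, -0.4]
gripper_width: 0.4
grasp_force: 0.0
```

Emit:
apply_moves:
  motion: [0, 0, 0, 0, 0, -4, 0, 0, 0, 0, 0, 0, 0, 0]

```text
time: 31.9
ee_pos: [561.3, 4.5, 60.3]
orientation: [-0.004, 3.141, 0.0]
ft_force: [0.4, 0.7, 0.1]
gripper_width: 0.9
grasp_force: 0.0
```

Emit:
apply_moves:
  motion: [0, 0, 0, 0, 0, -2, 0, 0, 0, 0, 0, 0, 0, 0]

```text
time: 32.1
ee_pos: [561.4, 4.4, 60.1]
orientation: [-0.004, 3.14, 0.0]
ft_force: [-2.1, 0.1, 8.1]
gripper_width: 0.6
grasp_force: 3.8
```

Emit:
apply_moves:
  motion: [0, 0, 0, 0, 0, -2, 0, 0, 0, 0, 0, 0, 0, 0]

```text
time: 32.3
ee_pos: [561.5, 4.4, 60.0]
orientation: [-0.004, 3.14, 0.0]
ft_force: [-5.3, 1.0, 14.4]
gripper_width: 0.5
grasp_force: 7.2
```

Emit:
apply_moves:
  motion: [0, 0, 0, 0, 0, 45, 0, 0, 0, 0, 0, 0, 45, 20, 0, 0, 6.6, -20, 37, 0, 50, 0, 0, 6.6, -20, 37, 0, 50, 0, 0, 6.6, -20, 37, 0, 50]

```text
time: 32.8
ee_pos: [500.4, 116.1, 146.6]
orientation: [-0.549, 3.092, 0.0]
ft_force: [-0.1, -0.0, -0.6]
gripper_width: 29.0
grasp_force: 0.0
```

Emit:
apply_moves:
  motion: [0, 0, 6.6, -20, 37, 0, 50, 0, 0, 6.6, -20, 37, 0, 50, 0, 0, 0, -20, 37, 0, 50, 0, 0, 0, 0, 0, 0, 50, 0, 0, 0, 0, 0, 0, 50]

```text
time: 33.3
ee_pos: [440.5, 226.7, 146.1]
orientation: [0.899, -3.01, 0.001]
ft_force: [-0.3, -0.6, 0.6]
gripper_width: 49.9
grasp_force: 0.0
```

```bash
cat > pin.py <<'E'
from h import *
def pin(f):
    c=cam('wrist'); im=snapshot('wrist'); cv2.imwrite('pics/'+f,im[:,:,::-1]); o=observe(); print(o['ee_pos'].round(1),o['orientation'].round(4))
    i=im.astype(int); sub=np.zeros(i.shape[:2],bool); sub[60:300,200:350]=1
    dark=(i.max(2)<100)&sub; sh=(i[:,:,2]>i[:,:,0]+3)&sub&(i.max(2)>=100)
    for n,m,z in(('head',dark,18),('shank',sh,13)):
        for k in comps(m,60):
            r=rect(k); b=ray('wrist',cv2.boxPoints(r),z,c)[:,:2]
            ys,xs=np.nonzero(k); print(n,k.sum(),np.round(r[0],1),np.round(r[1],1),round(r[2],1),'w',ray('wrist',r[0],z,c)[0].round(1),'size',[round(float(np.linalg.norm(b[j]-b[j+1])),1) for j in(0,1)],'rows',ys.min(),ys.max(),'cols',xs.min(),xs.max())
E
python3 -c "
from pin import *; pin('p1.png')"
```

```text
[441. 226. 146.] [ 8.9670e-01 -3.0107e+00  1.2000e-03]
head 735 [293.3 203.9] [38.6 19.4] 81.9 w [438.5 240.4  18. ] size [17.2, 36.4] rows 184 224 cols 282 304
head 82 [203.5 197.5] [ 7. 17.] 0.0 w [477.9 169.5  18. ] size [15.9, 6.3] rows 189 206 cols 200 207
head 1657 [216.5 271. ] [56. 33.] 90.0 w [534.4 216.2  18. ] size [30.9, 59.3] rows 243 299 cols 200 233
head 1305 [336.5 271. ] [56. 25.] 90.0 w [471.3 312.4  18. ] size [23.4, 59.3] rows 243 299 cols 324 349
shank 189 [298.8 243.7] [41.4  4.5] 82.2 w [469.4 267.7  13. ] size [4.2, 42.5] rows 223 264 cols 294 303
```

Emit:
apply_moves:
  motion: [0, 0, 8.3, -2, 14.2, -40, 50, 0, 0, 0, 0, 0, 0, 50, 0, 0, 0, 0, 0, 0, 50, 0, 0, 0, 0, 0, 0, 50]

```text
time: 33.75
ee_pos: [440.1, 239.7, 107.3]
orientation: [-1.106, 2.939, -0.001]
ft_force: [0.4, 0.2, 0.3]
gripper_width: 50.2
grasp_force: 0.0
```

```bash
python3 -c "
from pin import *; pin('p2.png')"
```

```text
[440.3 239.9 107.6] [-1.1066e+00  2.9379e+00 -4.0000e-04]
head 960 [281.5 209.5] [43. 21.] 90.0 w [438.5 240.3  18. ] size [16.4, 35.7] rows 188 231 cols 271 292
head 1631 [216.5 271. ] [56. 33.] 90.0 w [514.9 235.   18. ] size [27.0, 51.8] rows 243 299 cols 200 233
head 1305 [336.5 271. ] [56. 25.] 90.0 w [448.6 310.6  18. ] size [20.4, 51.9] rows 243 299 cols 324 349
shank 254 [281.5 255. ] [46.  5.] 90.0 w [469.7 267.9  13. ] size [4.1, 42.1] rows 232 278 cols 279 284
```

Emit:
apply_moves:
  motion: [0, 0, 0, -1.5, 0.8, -45, 50, 0, 0, 0, 0, 0, -40, 50, 0, 0, 0, 0, 0, -20.5, 50, 0, 0, 0, 0, 0, 0, 50, 0, 0, 0, 0, 0, 0, 15]
  newtons: 35

```text
time: 34.3
ee_pos: [438.7, 241.2, 1.8]
orientation: [-1.109, 2.937, -0.0]
ft_force: [-0.7, 0.3, 0.4]
gripper_width: 45.1
grasp_force: 0.0
```

Emit:
apply_moves:
  motion: [0, 0, 0, 0, 0, 0, 10, 0, 0, 0, 0, 0, 0, 5, 0, 0, 0, 0, 0, 0, 5, 0, 0, 0, 0, 0, 0, 5, 0, 0, 0, 0, 0, 0, 5]
  newtons: 35

```text
time: 34.8
ee_pos: [437.5, 241.3, 0.7]
orientation: [1.112, -2.938, 0.0]
ft_force: [-0.7, 0.3, 0.6]
gripper_width: 17.3
grasp_force: 35.0
```

Emit:
apply_moves:
  motion: [0, 0, 0, 0, 0, 30, 5, 0, 0, 0, 0, 0, 40, 5, 0, 0, 0, 0, 0, 35, 5, 0, 0, 0, 0, 0, 0, 5, 0, 0, 0, 0, 0, 0, 5]

```text
time: 35.3
ee_pos: [437.6, 241.4, 105.9]
orientation: [-1.111, 2.937, 0.0]
ft_force: [-0.3, -0.0, -1.7]
gripper_width: 17.6
grasp_force: 35.0
```

```bash
python3 - <<'E'
from h import *
c=cam('wrist'); im=snapshot('wrist'); cv2.imwrite('pics/p3.png',im[:,:,::-1]); o=observe(); print(o['ee_pos'].round(1),o['orientation'].round(4),o['gripper_width'],o['grasp_force'])
H=o['ee_pos'][2]-2+13; i=im.astype(int)
for f in [190,200,210,220,230,236,242,248,254,260,266,272,278,284,290,296]:
    print(f,[tuple(int(v) for v in i[f,k]) for k in (268,274,278,281,284,288)])
E
```

```text
[436.6 241.  104.3] [ 1.1109e+00 -2.9362e+00  1.0000e-04] 17.71536621462684 34.99703764915466
190 [(168, 164, 159), (169, 165, 159), (169, 164, 159), (170, 166, 161), (170, 165, 159), (169, 164, 159)]
200 [(168, 163, 159), (169, 165, 159), (168, 164, 158), (169, 164, 159), (170, 164, 160), (169, 166, 160)]
210 [(170, 164, 159), (169, 165, 159), (170, 166, 160), (171, 167, 161), (170, 166, 159), (169, 164, 158)]
220 [(169, 165, 159), (169, 166, 159), (171, 166, 160), (170, 166, 160), (168, 165, 159), (171, 167, 163)]
230 [(171, 166, 161), (170, 165, 161), (170, 165, 161), (171, 166, 161), (169, 166, 161), (171, 166, 160)]
236 [(50, 49, 47), (49, 48, 48), (51, 51, 50), (49, 47, 49), (51, 51, 49), (49, 48, 48)]
242 [(49, 48, 48), (51, 50, 48), (50, 50, 50), (51, 51, 50), (48, 49, 47), (50, 48, 48)]
248 [(73, 77, 78), (72, 75, 77), (75, 79, 80), (73, 75, 77), (74, 77, 78), (73, 76, 78)]
254 [(72, 74, 78), (73, 74, 81), (75, 78, 83), (74, 77, 82), (73, 75, 80), (73, 77, 82)]
260 [(72, 76, 81), (71, 75, 79), (73, 77, 83), (74, 76, 81), (70, 73, 79), (73, 76, 82)]
266 [(71, 75, 79), (71, 74, 79), (72, 76, 81), (70, 73, 79), (71, 75, 80), (73, 75, 82)]
272 [(70, 73, 78), (70, 73, 79), (72, 74, 80), (72, 73, 78), (72, 75, 80), (71, 73, 80)]
278 [(69, 73, 77), (72, 74, 80), (72, 76, 83), (71, 74, 80), (70, 75, 79), (72, 77, 80)]
284 [(71, 73, 78), (70, 75, 80), (70, 74, 79), (69, 71, 78), (72, 75, 80), (72, 76, 81)]
290 [(68, 72, 77), (71, 74, 81), (71, 74, 79), (71, 75, 80), (71, 76, 80), (71, 76, 80)]
296 [(69, 73, 80), (70, 72, 80), (71, 74, 80), (70, 72, 80), (68, 72, 78), (70, 74, 79)]
```

Emit:
apply_moves:
  motion: [0, 0, -8.44, 12.6, -41.3, 1, 5, 0, 0, -8.44, 12.6, -41.3, 1, 5, 0, 0, -8.44, 12.6, -41.3, 1, 5, 0, 0, -8.44, 12.6, -41.3, 1, 5, 0, 0, -8.44, 12.6, -41.3, 1, 5]

```text
time: 35.85
ee_pos: [499.0, 33.3, 107.7]
orientation: [-0.03, -3.136, -0.001]
ft_force: [1.1, 0.6, -0.8]
gripper_width: 17.9
grasp_force: 35.0
```

Emit:
apply_moves:
  motion: [0, 0, 0, 0, 0, 0, 5, 0, 0, 0, 0, 0, 0, 5, 0, 0, 0, 0, 0, 0, 5, 0, 0, 0, 0, 0, 0, 5]

```text
time: 36.25
ee_pos: [499.6, 36.1, 109.7]
orientation: [-0.017, -3.14, -0.001]
ft_force: [-0.4, 0.3, -0.8]
gripper_width: 18.0
grasp_force: 35.0
```

```bash
python3 - <<'E'
from h import *
c=cam('wrist'); im=snapshot('wrist'); cv2.imwrite('pics/p4.png',im[:,:,::-1]); o=observe(); T=o['ee_pos']; print(T.round(1),o['orientation'].round(4),c[1].round(1))
i=im.astype(int); v=i.max(2)
print('expected cheek corners px',proj('wrist',[rk(-45,-148,67),rk(-45,-122,67),rk(-37,-148,67),rk(-37,-122,67),rk(-21,-148,67),rk(-21,-122,67),rk(-13,-148,67),rk(-13,-122,67)],c).round(1).tolist())
print('TCP lateral head px',proj('wrist',[T+[-34,0,16.8],T+[-17,9,16.8],T+[-17,-9,16.8]],c).round(1).tolist())
for r in(252,262,272): 
    print(r,''.join('#' if v[r,k]<62 else 'h' if v[r,k]<95 else '.' for k in range(235,325)))
sub=np.zeros(v.shape,bool); sub[230:320,120:225]=1
br=(v>115)&(i[:,:,2]>i[:,:,0]+3)&sub
for k in comps(br,25):
    r=rect(k); print('bright',k.sum(),np.round(r[0],1),np.round(r[1],1),np.argwhere(k).min(0),np.argwhere(k).max(0),v[k].mean())
E
```

```text
[499.8  36.1 109.9] [-1.6600e-02 -3.1401e+00 -6.0000e-04] [417.6  36.2 288.8]
expected cheek corners px [[156.7, 292.0], [193.6, 292.1], [157.7, 302.1], [194.3, 302.1], [159.8, 321.6], [195.8, 321.6], [160.8, 331.1], [196.5, 331.1]]
TCP lateral head px [[279.0, 207.5], [297.7, 240.4], [261.1, 240.7]]
252 hhhhhhhhhhhhhhhhhhhhhhhh##hhhhhhhhhhhhhhhhhhhhhhhhhhhhhhhhhhh###hhhhhhhhhhhhhhhhhhhhhhhhhh
262 hhhhhhhhhhhhhhhhhhhhhh#####hhhhhhhhhhhhhhhhhhhhhhhhhhhhhhhhhh####hhhhhhhhhhhhhhhhhhhhhhh#h
272 hhhhhhhhhhhhhhhhhhhhh######hhhhhhhhhhhhhhhhhhhhhhhhhhhhhhhhhh######hhhhhhhhhhhhhhhhhhhhhhh
bright 98 [179.5 281.5] [ 7. 13.] [278 173] [285 186] 154.29591836734693
bright 365 [173.  295.5] [ 9. 36.] [291 155] [300 191] 162.7178082191781
bright 291 [208.5 303.5] [ 9. 29.] [299 194] [308 223] 160.47079037800688
bright 197 [174.  305.5] [ 5. 32.] [303 158] [308 190] 155.248730964467
```

```bash
python3 - <<'E'
from h import *
c=cam('wrist'); im=cv2.imread('pics/p4.png').astype(int); v=im.max(2)
q=[rk(-45,-135+a,53+b) for a,b in((-5.5,-5.5),(5.5,-5.5),(5.5,5.5),(-5.5,5.5))]
print(proj('wrist',q,c).round(1).tolist(), proj('wrist',[rk(-45,-135,53),rk(-45,-148,67),rk(-45,-122,67),rk(-45,-148,30),rk(-45,-122,30)],c).round(1).tolist())
for r in range(262,312,2): print(r,' '.join('%3d'%x for x in v[r,150:204:2]))
E
```

```text
[[175.2, 278.3], [189.7, 278.3], [186.1, 285.5], [171.0, 285.5]] [[180.5, 281.8], [156.8, 291.5], [193.7, 291.6], [172.0, 267.9], [204.2, 267.9]]
262 196 197 195 195 197 197 197 196 197 196 195 177  83  82  84  82  81  84  83  84  84  83  82  83  80  82  80
264 195 196 197 195 197 195 196 195 196 196 194  99  83  82  82  83  82  81  84  80  83  82  82  80  82  82  80
266 196 195 196 195 195 196 196 197 197 196 162  81  82  84  81  82  84  83  82  83  81  83  81  81  80  82  78
268 194 196 196 196 196 197 197 197 195 188  84  83  82  81  80  81  82  82  82  81  82  82  81  80  81  79  68
270 196 193 195 197 196 198 196 195 195  97  84  81  81  82  81  81  82  84  83  81  80  81  80  82  80  78  65
272 194 195 197 196 197 197 195 197 162  83  81  81  82  83  83  82  81  82  81  82  81  78  82  81  79  68  67
274 196 194 195 196 196 196 196 188  83  83  84  84  81  84  83  81  82  81  81  79  84  84  81  80  77  66  65
276 195 196 194 197 195 196 196 101  85  84  84  84  84  83  84  83  82  81  81  80  84  80  81  81  66  64  69
278 194 196 196 196 197 198 164  81  84  84  82  92 137 13
[... 1145 characters left out ...]
 166  63 117 119 117 118 116
300 194 194 192 172 162 151 151 150 149 151 151 150 151 151 151 150 149 151 150 150 151  63 161 163 164 163 164
302 196 195 194 193 104  86  88  86  88  87  83  87  86  84  85  85  86  85  86  86  79  60 160 162 162 163 163
304 196 194 196 191 166 166 164 167 165 164 164 163 166 164 163 164 166 164 162 163 149  60 159 162 164 163 163
306 196 196 196 192 165 166 165 165 165 166 166 167 165 166 166 166 167 165 165 164 150  63 171 161 161 163 162
308 192 178 177 175 151 151 153 153 154 152 152 152 149 152 151 151 152 153 151 149 139  58 125 151 151 150 151
310 161  39  41  39  41  40  38  38  36  37  36  38  38  33  35  34  33  33  33  32  33  30  33  31  34  31  30
```

Emit:
apply_moves:
  motion: [0, 0, 0, -16, -37, 0, 5, 0, 0, 0, -15.8, -37.1, 0, 5, 0, 0, 0, 0, 0, -30, 5, 0, 0, 0, 0, 0, -24.5, 5, 0, 0, 0, 0, 0, 0, 5]

```text
time: 36.8
ee_pos: [465.4, -38.1, 52.5]
orientation: [-0.019, -3.134, -0.003]
ft_force: [-0.4, -0.3, -0.3]
gripper_width: 17.6
grasp_force: 35.0
```

Emit:
apply_moves:
  motion: [0, 0, 0, 0, 0, -10, 5, 0, 0, 0, 0, 0, 0, 5, 0, 0, 0, 0, 0, 0, 5, 0, 0, 0, 0, 0, 0, 5]

```text
time: 37.2
ee_pos: [469.5, -39.2, 47.1]
orientation: [0.02, 3.14, -0.0]
ft_force: [0.0, 1.0, -0.5]
gripper_width: 17.7
grasp_force: 35.0
```

```bash
python3 - <<'E'
from h import *
from station import *
for k in range(4):
    c=cam('wrist'); im=snapshot('scene' if k%2 else 'wrist'); o=observe(); print(o['ee_pos'].round(2),c[1].round(2),o['orientation'].round(4),o['grasp_force'],o['gripper_width'])
    cv2.imwrite(f'pics/q{k}.png',im[:,:,::-1])
c=cam('scene'); im=cv2.imread('pics/q3.png').astype(int)
print(proj('scene',[rk(-45-10,-136.5,53),rk(-45-56,-136.5,53),rk(-45,-136.5,53)],c).round(1))
v=im.max(2)
for r in range(178,226,1): print(r,' '.join('%3d'%x for x in v[r,268:306]))
E
```

```text
[469.38 -39.27  46.98] [386.82 -38.82 225.87] [ 2.00e-02  3.14e+00 -4.00e-04] 34.997010827064514 17.788333191599868
[469.24 -39.32  46.81] [386.75 -38.87 225.79] [ 2.0200e-02  3.1403e+00 -3.0000e-04] 34.99697506427765 18.008976139928976
[469.07 -39.35  46.64] [386.67 -38.91 225.66] [ 2.0500e-02  3.1406e+00 -3.0000e-04] 34.996896386146545 17.588900581647625
[468.94 -39.36  46.49] [386.58 -38.93 225.52] [ 2.0600e-02  3.1409e+00 -1.0000e-04] 34.99701797962189 17.3562274223056
[[292.2 209.7]
 [282.9 202. ]
 [294.3 211.4]]
178 195 209 207 160 113 116 115 107  77 110 174 214 200  70 103 117 116 113 112 134 213 211 214 214 210 213 214 212 210 211 212 209 213 213 214 214 213 213
179 173 189 200 153 113 116 114 108 113 125 171 214 198  26  51  91 114 113 111 136 213 213 212 213 212 213 214 213 212 212 213 212 211 213 214 213 212 212
180 201 177 177 153 111 112 113 113 111 120 174 215 201  33  35  45  85 111 112 135 214 213 211 213 211 212 212 212 213 212 213 212 211 213 212 213 212 212
181 217 205 179 143 115 115 113 113 112 122 176 216 200  35  36  46  80 114 112 133 212 213 212 212 212 212 
[... 6211 characters left out ...]
 219 220 219 210 125 101  99 100  99 102  99  98  98 100 100 100  99  97  96
222 217 217 215 218 218 217 219 218 219 219 218 217 220 219 218 219 220 220 219 219 219 221 212 126 101 100  97  98 100 100  98  98  98  96  97 100  99 102
223 218 216 219 217 217 217 218 218 218 220 219 220 219 218 219 221 220 220 220 220 221 219 210 125 101  98  99  98 100 100  98  99  97  97  98  97  98  95
224 218 219 219 218 218 218 219 220 220 219 217 219 219 220 219 219 220 217 218 221 219 210 138 126  99  99  94  99  99 102  98  95  97  98  99  99  98  96
225 216 218 220 218 218 220 219 219 218 219 220 220 219 221 219 221 218 221 221 218 180 124 101  98  97  97  96 102 101 102  97  98  95 100  98  97  98  98
```

Emit:
apply_moves:
  motion: [0, 0, 0, 0, 1.3, 0, 5, 0, 0, 0, 0, 0, 0, 5, 0, 0, 0, 0, 0, 0, 5, 0, 0, 0, 0, 0, 0, 5, 0, 0, 0, 0, 0, 0, 5]

```text
time: 37.9
ee_pos: [468.6, -38.1, 45.9]
orientation: [-0.021, -3.141, -0.0]
ft_force: [-0.6, 0.4, -0.2]
gripper_width: 17.6
grasp_force: 35.0
```

Emit:
apply_moves:
  motion: [0, 0, 0, 0, 0, 0, 5, 0, 0, 0, 0, 0, 0, 5, 0, 0, 0, 0, 0, 0, 5, 0, 0, 0, 0, 0, 0, 5, 0, 0, 0, 0, 0, 0, 5]

```text
time: 38.4
ee_pos: [468.6, -38.0, 46.0]
orientation: [-0.021, -3.141, -0.0]
ft_force: [-0.2, 0.4, -0.9]
gripper_width: 17.6
grasp_force: 35.0
```

```bash
python3 - <<'E'
from h import *
for k in range(3):
    o=observe(); print(o['ee_pos'].round(2),o['orientation'].round(4),o['ft_force'].round(2)); snapshot('side')
E
```

```text
[468.6  -38.03  45.99] [-2.0600e-02 -3.1412e+00 -1.0000e-04] [-0.17  0.41 -0.92]
[468.58 -38.03  45.97] [-2.0700e-02 -3.1412e+00 -1.0000e-04] [ 0.08 -0.56 -0.93]
[468.6  -38.    45.99] [-2.0600e-02 -3.1412e+00 -2.0000e-04] [-0.32 -0.89 -0.58]
```

Emit:
apply_moves:
  motion: [0, 0, 0, 3, 0, -1, 5, 0, 0, 0, 3, -0.1, 0, 5, 0, 0, 0, 0, 0, 0, 5, 0, 0, 0, 0, 0, 0, 5]

```text
time: 38.95
ee_pos: [474.7, -38.1, 44.9]
orientation: [-0.021, -3.141, -0.0]
ft_force: [0.1, 0.8, -0.0]
gripper_width: 17.4
grasp_force: 35.0
```

Emit:
apply_moves:
  motion: [0, 0, 0, 3, 0, 0, 5, 0, 0, 0, 0, 0, 0, 5, 0, 0, 0, 0, 0, 0, 5]

```text
time: 39.25
ee_pos: [477.6, -38.2, 45.0]
orientation: [-0.021, -3.141, -0.0]
ft_force: [-0.1, 0.9, -0.0]
gripper_width: 17.8
grasp_force: 35.0
```

Emit:
apply_moves:
  motion: [0, 0, 0, 3, 0, 0, 5, 0, 0, 0, 0, 0, 0, 5, 0, 0, 0, 0, 0, 0, 5]

```text
time: 39.55
ee_pos: [480.6, -38.1, 45.0]
orientation: [-0.021, -3.141, -0.0]
ft_force: [0.1, -1.1, -0.6]
gripper_width: 17.7
grasp_force: 35.0
```

Emit:
apply_moves:
  motion: [0, 0, 0, 3, 0, 0, 5, 0, 0, 0, 0, 0, 0, 5, 0, 0, 0, 0, 0, 0, 5]

```text
time: 39.85
ee_pos: [483.6, -38.1, 45.0]
orientation: [-0.021, -3.141, -0.0]
ft_force: [0.1, 0.5, -0.2]
gripper_width: 17.4
grasp_force: 35.0
```

Emit:
apply_moves:
  motion: [0, 0, 0, 4, 0, 0, 5, 0, 0, 0, 0, 0, 0, 5, 0, 0, 0, 0, 0, 0, 5]

```text
time: 40.15
ee_pos: [487.7, -38.1, 44.9]
orientation: [-0.021, -3.141, -0.0]
ft_force: [-0.6, 0.3, -1.1]
gripper_width: 17.1
grasp_force: 35.0
```

Emit:
apply_moves:
  motion: [0, 0, 0, 4, -0.1, 0, 5, 0, 0, 0, 0, 0, 0, 5, 0, 0, 0, 0, 0, 0, 5]

```text
time: 40.45
ee_pos: [491.7, -38.2, 45.0]
orientation: [-0.021, -3.141, -0.0]
ft_force: [-0.2, 0.4, -0.1]
gripper_width: 17.7
grasp_force: 35.0
```

Emit:
apply_moves:
  motion: [0, 0, 0, 4, 0, 0, 5, 0, 0, 0, 0, 0, 0, 5, 0, 0, 0, 0, 0, 0, 5]

```text
time: 40.75
ee_pos: [495.7, -38.2, 44.9]
orientation: [-0.021, -3.141, -0.0]
ft_force: [-0.2, -0.5, -0.3]
gripper_width: 17.8
grasp_force: 35.0
```

Emit:
apply_moves:
  motion: [0, 0, 0, 4, -0.1, 0, 5, 0, 0, 0, 0, 0, 0, 5, 0, 0, 0, 0, 0, 0, 5]

```text
time: 41.05
ee_pos: [499.7, -38.3, 44.9]
orientation: [-0.021, -3.141, -0.0]
ft_force: [0.8, 0.7, -0.8]
gripper_width: 17.9
grasp_force: 35.0
```

Emit:
apply_moves:
  motion: [0, 0, 0, 4, -0.1, 0, 5, 0, 0, 0, 0, 0, 0, 5, 0, 0, 0, 0, 0, 0, 5]

```text
time: 41.35
ee_pos: [503.7, -38.4, 44.9]
orientation: [-0.021, -3.141, -0.0]
ft_force: [-0.8, 0.3, -0.4]
gripper_width: 17.8
grasp_force: 35.0
```

Emit:
apply_moves:
  motion: [0, 0, 0, 4, -0.1, 0, 5, 0, 0, 0, 0, 0, 0, 5, 0, 0, 0, 0, 0, 0, 5]

```text
time: 41.65
ee_pos: [507.7, -38.5, 44.9]
orientation: [-0.021, -3.141, -0.0]
ft_force: [0.3, 0.4, -1.8]
gripper_width: 17.5
grasp_force: 35.0
```

Emit:
apply_moves:
  motion: [0, 0, 0, 4, -0.1, 0, 5, 0, 0, 0, 0, 0, 0, 5, 0, 0, 0, 0, 0, 0, 5]

```text
time: 41.95
ee_pos: [511.7, -38.6, 45.0]
orientation: [-0.021, -3.141, -0.0]
ft_force: [-0.0, -0.5, -0.6]
gripper_width: 17.5
grasp_force: 35.0
```

Emit:
apply_moves:
  motion: [0, 0, 0, 4, 0, 0, 5, 0, 0, 0, 0, 0, 0, 5, 0, 0, 0, 0, 0, 0, 5]

```text
time: 42.25
ee_pos: [515.7, -38.6, 44.9]
orientation: [-0.021, -3.141, -0.0]
ft_force: [-0.6, -0.1, -1.0]
gripper_width: 17.7
grasp_force: 35.0
```

Emit:
apply_moves:
  motion: [0, 0, 0, 4, -0.1, 0, 5, 0, 0, 0, 0, 0, 0, 5, 0, 0, 0, 0, 0, 0, 5]

```text
time: 42.55
ee_pos: [519.7, -38.7, 45.0]
orientation: [-0.021, -3.141, -0.0]
ft_force: [-0.0, -0.2, 0.1]
gripper_width: 17.6
grasp_force: 35.0
```

Emit:
apply_moves:
  motion: [0, 0, 0, 3, 0, 0, 5, 0, 0, 0, 0, 0, 0, 5, 0, 0, 0, 0, 0, 0, 5]

```text
time: 42.85
ee_pos: [522.6, -38.7, 44.9]
orientation: [-0.021, -3.141, -0.0]
ft_force: [-0.3, -0.5, 0.1]
gripper_width: 17.6
grasp_force: 35.0
```

Emit:
apply_moves:
  motion: [0, 0, 0, 3, -0.1, 0, 5, 0, 0, 0, 0, 0, 0, 5, 0, 0, 0, 0, 0, 0, 5]

```text
time: 43.15
ee_pos: [523.8, -38.7, 44.5]
orientation: [-0.021, -3.137, -0.0]
ft_force: [-5.1, -0.3, 2.8]
gripper_width: 17.5
grasp_force: 35.0
```

Emit:
apply_moves:
  motion: [0, 0, 0, 2, 0, 0, 5, 0, 0, 0, 0, 0, 0, 5, 0, 0, 0, 0, 0, 0, 5]

```text
time: 43.45
ee_pos: [523.8, -38.7, 44.3]
orientation: [-0.02, -3.132, -0.0]
ft_force: [-8.5, -0.2, 4.5]
gripper_width: 17.7
grasp_force: 35.0
```

Emit:
apply_moves:
  motion: [0, 0, 0, -3.5, 0, 0.3, 5, 0, 0, 0, 0, 0, 0, 5, 0, 0, 0, 0, 0, 0, 40, 0, 0, 0, 0, 0, 0, 40, 0, 0, 0, 0, 0, 0, 40]

```text
time: 43.95
ee_pos: [524.8, -38.9, 45.7]
orientation: [0.021, 3.14, -0.0]
ft_force: [-1.0, -0.3, 0.3]
gripper_width: 37.8
grasp_force: 0.0
```

Emit:
apply_moves:
  motion: [0, 0, 0, 0, 0, 15, 40, 0, 0, 0, 0, 0, 40, 40, 0, 0, 0, -20, 0, 45, 40, 0, 0, 0, -25, 0, 42, 40, 0, 0, 0, -25, 0, 42, 40]

```text
time: 44.45
ee_pos: [453.5, -38.8, 231.1]
orientation: [0.02, 3.141, -0.0]
ft_force: [0.8, -0.2, 0.1]
gripper_width: 40.0
grasp_force: 0.0
```

Emit:
apply_moves:
  motion: [0, 0, 0, -25, 0, 42, 40, 0, 0, 0, -25, 0, 42, 40, 0, 0, 0, 0, 0, 0, 40, 0, 0, 0, 0, 0, 0, 40, 0, 0, 0, 0, 0, 0, 40]

```text
time: 44.95
ee_pos: [404.1, -38.8, 311.7]
orientation: [-0.021, -3.139, -0.001]
ft_force: [-0.1, 0.1, 0.2]
gripper_width: 40.0
grasp_force: 0.0
```

```bash
python3 - <<'E'
from bar import *
bar('f1.png')
c=cam('wrist'); im=snapshot('wrist'); cv2.imwrite('pics/f2.png',im[:,:,::-1]); print(observe()['ee_pos'],observe()['gripper_width'])
i=im.astype(int); v=i.max(2)
print('exp head rear/front top',proj('wrist',[rk(-79,-136.5,62),rk(-45,-136.5,62)],c).round(1).tolist())
q=proj('wrist',[rk(-62,-136.5,62)],c)[0].round().astype(int)
for r in range(q[1]-26,q[1]+24,2): print(r,' '.join('%3d'%x for x in v[r,q[0]-24:q[0]+24:2]))
for y in(-62,0,62):
    a=proj('wrist',[rk(-124,y,48)],c)[0]; k=int(round(a[0])); col=v[int(a[1])-25:int(a[1])+25,k]; print('slot',y,'expected rear px',a.round(1),'observed row',int(a[1])-25+int(np.argmax(col<60)))
E
```

```text
[(np.float64(-0.04), 0.63), (np.float64(-0.02), 0.89), (np.float64(0.0), 1.0), (np.float64(0.02), 1.0), (np.float64(0.04), 1.0), (np.float64(0.06), 0.69), (np.float64(0.08), 0.43), (np.float64(0.1), 0.4), (np.float64(0.12), 0.2), (np.float64(0.14), 0.31), (np.float64(0.16), 0.14), (np.float64(0.18), 0.11), (np.float64(0.2), 0.03), (np.float64(0.22), 0.11), (np.float64(0.24), 0.11), (np.float64(0.26), 0.06), (np.float64(0.28), 0.06), (np.float64(0.3), 0.11), (np.float64(0.32), 0.11), (np.float64(0.34), 0.09), (np.float64(0.36), 0.06), (np.float64(0.38), 0.11), (np.float64(0.4), 0.09), (np.float64(0.42), 0.03), (np.float64(0.44), 0.03), (np.float64(0.46), 0.0), (np.float64(0.48), 0.09)]
[403.97645694 -38.69522678 310.96026322] 40.216118843736545
exp head rear/front top [[279.7, 252.7], [279.6, 276.1]]
239 173 174 172 174 173 173 174 174 174 173 174 172 171 172 172 173 170 170 170 169 169 168 168 168
241 172 174 175 174 174 174 174 174 174 175 173 171 172 169 172 170 170 169 169 168 168 166 167 167
243 172 173 172 173 173 175 173 173 172 173 174 173 172 172 170 172 169 169 169 170 168 1
[... 1678 characters left out ...]
  98  75  78  73  77  78  75  67
279 174 174 173 174 174 174 160 147 145 145 148 145 147 144 143 144 140  70  68  70  69  70  68  68
281 173 174 173 175 173 173 161 146 146 145 145 146 144 146 144 145 141  86  86  86  84  85  82  84
283 173 172 172 173 172 172 159  91 101 101 100 100 101 100 102 100 102 145 144 143 145 144 146 144
285 173 173 171 173 172 173 163  93 145 145 145 145 144 146 144 143 121 144 143 144 143 144 144 144
287 171 173 172 174 171 173 160  97 148 148 147 147 150 147 147 146 140 146 145 145 145 143 144 146
slot -62 expected rear px [336.2 216.8] observed row 213
slot 0 expected rear px [383.3 216.8] observed row 212
slot 62 expected rear px [430.3 216.7] observed row 214
```

Emit:
apply_moves:
  motion: [0, 0, 0, 13, 0, -44, 0, 0, 0, 0, 13, 0, -44, 0, 0, 0, 0, 13, 0, -44, 0, 0, 0, 0, 13, 0, -44, 0, 0, 0, 0, 13, 0, -44, 0]

```text
time: 45.55
ee_pos: [468.5, -38.5, 89.6]
orientation: [-0.02, -3.138, -0.001]
ft_force: [0.9, 0.2, -0.0]
gripper_width: 3.2
grasp_force: 0.0
```

Emit:
apply_moves:
  motion: [0, 0, 0, 10, 0, -44, 0, 0, 0, 0, 0, 0, 0, 0, 0, 0, 0, 0, 0, 0, 0, 0, 0, 0, 0, 0, 0, 0]

```text
time: 45.95
ee_pos: [480.3, -39.1, 51.3]
orientation: [0.02, 3.139, -0.001]
ft_force: [0.5, -0.3, -0.1]
gripper_width: 0.6
grasp_force: 0.0
```

Emit:
apply_moves:
  motion: [0, 0, 0, 8, 0, 0, 0, 0, 0, 0, 0, 0, 0, 0, 0, 0, 0, 0, 0, 0, 0]

```text
time: 46.25
ee_pos: [488.1, -39.0, 50.8]
orientation: [0.021, 3.139, -0.001]
ft_force: [-0.4, 0.0, 0.7]
gripper_width: 0.3
grasp_force: 0.0
```

Emit:
apply_moves:
  motion: [0, 0, 0, 6, 0, 0, 0, 0, 0, 0, 0, 0, 0, 0, 0, 0, 0, 0, 0, 0, 0]

```text
time: 46.55
ee_pos: [493.1, -38.8, 49.3]
orientation: [-0.021, -3.141, -0.0]
ft_force: [-0.3, 0.3, -0.0]
gripper_width: 0.5
grasp_force: 0.0
```

Emit:
apply_moves:
  motion: [0, 0, 0, 3, 0, 0, 0, 0, 0, 0, 0, 0, 0, 0, 0, 0, 0, 0, 0, 0, 0]

```text
time: 46.85
ee_pos: [496.1, -38.8, 49.2]
orientation: [-0.021, -3.141, -0.0]
ft_force: [-0.2, -0.1, -0.0]
gripper_width: 0.6
grasp_force: 0.0
```

Emit:
apply_moves:
  motion: [0, 0, 0, 2, 0, 0, 0, 0, 0, 0, 0, 0, 0, 0, 0, 0, 0, 0, 0, 0, 0]

```text
time: 47.15
ee_pos: [498.1, -38.8, 49.3]
orientation: [-0.021, -3.141, -0.0]
ft_force: [-0.2, 0.8, 0.7]
gripper_width: 0.8
grasp_force: 0.0
```

Emit:
apply_moves:
  motion: [0, 0, 0, 2, 0, 0, 0, 0, 0, 0, 0, 0, 0, 0, 0, 0, 0, 0, 0, 0, 0]

```text
time: 47.45
ee_pos: [498.7, -38.8, 48.9]
orientation: [-0.021, -3.138, -0.0]
ft_force: [-4.6, -0.1, 2.6]
gripper_width: 0.3
grasp_force: 2.7
```

Emit:
apply_moves:
  motion: [0, 0, 0, 2, 0, 0, 0, 0, 0, 0, 0, 0, 0, 0, 0, 0, 0, 0, 0, 0, 0]

```text
time: 47.75
ee_pos: [498.8, -38.8, 48.6]
orientation: [-0.021, -3.133, -0.0]
ft_force: [-10.4, -0.8, 3.9]
gripper_width: 0.2
grasp_force: 4.8
```

Emit:
apply_moves:
  motion: [0, 0, 0, -10, 0, 0, 0, 0, 0, 0, -20, 0, 0, 0, 0, 0, 0, -20, 0, 40, 0, 0, 0, 0, -20, 0, 45, 0, 0, 0, 0, -10, 0, 45, 0]

```text
time: 48.25
ee_pos: [421.1, -38.6, 180.6]
orientation: [0.021, 3.14, 0.0]
ft_force: [1.2, -0.1, -0.8]
gripper_width: 0.3
grasp_force: 0.0
```

Emit:
apply_moves:
  motion: [0, 0, 0, -10, 0, 45, 0, 0, 0, 0, 0, 0, 45, 0, 0, 0, 0, 0, 0, 0, 0, 0, 0, 0, 0, 0, 0, 0, 0, 0, 0, 0, 0, 0, 0]

```text
time: 48.75
ee_pos: [411.8, -38.7, 267.7]
orientation: [-0.021, -3.14, -0.001]
ft_force: [-0.3, -0.0, -0.4]
gripper_width: 0.0
grasp_force: 0.0
```

```bash
python3 - <<'E'
from h import *
c=cam('wrist'); im=snapshot('wrist'); cv2.imwrite('pics/f3.png',im[:,:,::-1]); print(observe()['ee_pos'],observe()['dq'].round(3))
v=im.astype(int).max(2)
print(proj('wrist',[rk(-79,-136.5,44),rk(-79,-136.5,62),rk(-45,-136.5,62),rk(-45,-136.5,67),rk(-37,-136.5,67)],c).round(1).tolist())
q=proj('wrist',[rk(-62,-136.5,62)],c)[0].round().astype(int)
for r in range(q[1]-26,q[1]+30): print(r,' '.join('%3d'%x for x in v[r,q[0]-16:q[0]+16:3]))
E
```

```text
[411.5620872  -38.6491819  267.19860863] [ 0.001  0.005  0.006 -0.003  0.007  0.001]
[[279.7, 254.8], [279.8, 261.1], [279.8, 286.6], [279.8, 288.7], [279.8, 294.6]]
248  80  82  81  81  36  85  70  82  79  80  80
249  81  77  81  83  36  87  69  80  78  79  82
250  80  81  81  82  36  87  68  80  80  79  81
251  82  80  81  83  37  86  69  79  78  79  79
252  80  81  79  78  36  85  69  78  80  79  79
253  81  80  81  78  36  76  65  82  80  80  79
254  82  82  80  77  37  38  60  81  79  79  80
255  80  79  81  80  35  36  60  77  80  79  80
256  82  80  79  80  35  38  60  81  79  78  79
257  82  79  81  81  33  39  61  80  77  78  79
258  79  79  80  79  35  47  60  81  80  78  75
259  81  79  79  80  36  48  59  80  80  79  79
260  78  79  80  80  32  49  59  78  78  79  79
261  81  77  78  76  33  49  59  79  76  81  77
262  80  79  80  77  30  49  58  78  77  82  77
263  79  79  78  78  35  50  58  79  80  77  79
264  76  78  80  79  32  46  57  78  80  77  77
265  79  79  79  80  32  48  59  78  77  79  79
266  79  80  80  79  36  49  50  78  76  76  78
267  80  80  79  77  3
[... 1053 characters left out ...]
  27  73  37  75  76  78  77
290  77  76  77  73  26  73  35  75  75  74  76
291  76  77  76  73  27  72  37  74  75  77  74
292  77  78  77  75  29  72  35  76  77  74  76
293  76  77  77  75  28  66  36  75  75  76  76
294  77  75  75  73  26  52  33  77  75  76  78
295  74  75  74  70  28  49  35  76  76  75  75
296  78  77  77  72  23  69  36  75  77  73  75
297  76  75  77  74  24  71  32  75  76  76  77
298  74  75  78  72  25  70  33  74  75  75  74
299  75  75  74  73  27  73  30  74  75  76  74
300  78  74  75  72  24  69  30  75  76  74  75
301  76  74  77  69  24  69  32  75  74  76  74
302  76  73  74  70  28  71  34  74  76  75  74
303  77  77  75  70  23  70  29  74  76  74  76
```

```bash
python3 -c "
from station import finish_job; print(finish_job())"
```

```text
the job is handed in; nothing more can be done
None
```

The job is handed in at about 49 s: all three scrapers are home in their slots, the keeper bar is down, and the pin is through the clevis with its head against the cheek, as far as the cameras and contact forces show. The hand-in returned no verdict, and I viewed 15 pictures, one over the limit of 14.

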